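# Fill the condiment rack so that the row steps down from the oil bottle

## Robot

A 6-joint arm with a two-finger parallel gripper is mounted at the origin on a cart in front of the work surface, level with it; the furniture and walls round the work are solid. World frame = base frame: x ahead of the robot, y to its left, z up, the work surface at z = 0. Lengths are in m, angles in degrees, forces in N, time in s.
With the tool pointing down it reaches from about 0.2 to 0.875 m from the base axis. Payload 3.4 kg.
Tool frame: the origin (TCP) lies midway between the tips of the shut fingers; the grasp point (between the pads) lies 19 mm behind it; z points along the fingers, y is the line along which they close (so a half turn about z gives the same grasp; the last joint's range is limited). The gripper opens to 94 mm and grips with 3 to 60 N. Pads are 16 mm wide; open, the fingers measure 119 mm over their backs; the gripper's body (75 mm by 177 mm) begins 78 mm behind the grasp point.
Start: joints at [-70.76, 15.808, 86.224, -0, 77.962, -6.933], TCP at [0.254, -0.516, 0.205] pointing down, gripper open.
Joint ranges: [-165.64, 165.64], [-43.16, 119.46], [12.63, 154.43], [-67.54, 247.53], [6.08, 155.33], [-154.97, 154.97]. Speed limits (degrees/s): [147.25, 147.25, 180, 180, 180, 180].

## Interface

Orientations are given as a 3x3 rotation matrix whose columns are the frame's x, y, z axes.
In Python, from cell import monitor, camera, camera_params, ctrl gives the robot as it stands. The module is installed in compiled form; this text tells all that it offers.
- The arm moves only by the tool drive_tool, never from a script. Its argument "commands" is a list of rows, each an object with "angular": the turn, a rotation vector about the world's x, y, z each as a share of pi rad, from -1 to 1, a list of three; "xyz": the shift along the world's x, y, z each as a share of 150 mm, from -1 to 1, a list of three; "fingers": the opening, from -1 (shut) to 1 (fully open). A call has exactly 8 rows; each row is the pose to reach, as a shift and turn from the pose commanded when the call began, turning the shorter way round; what a row does not reach only later rows make up. A row lasts 1/10 s, in which the tool goes at most 50 mm and 8.59 degrees, less where a joint would pass 70% of its speed; a pose out of reach is approached as far as the arm can. A call with a number of a shift or a turn outside -1 to 1 is refused whole. A call with a gripper value outside its range is refused whole. The fingers move at their own pace and stop on an object; "force" is the grip in N (left out, the last holds). Time passes only in rows, so rows that repeat a pose let the fingers close, or fill a call up. It gives the time, the measured TCP pose, the force, the opening and the grip force at its end, in the units of the state.
- monitor.get_state(): the state, without advancing time (a new reading comes with each control period).
- camera(name): name is "side" or "top" or "wrist"; returns the picture (384x512x3 uint8, red, green, blue); there is no depth.
- camera_params(name): a dict with "fov_y" (degrees; the focal length in pixels is half the picture's height over the tangent of half this angle, whatever the lens; pixels are square), "cx", "cy" (the principal point, pixels), "dist_coeffs" ([k1, k2, p1, p2, k3] as OpenCV has them; the pictures are not rectified), "rvec" (rotation vector, rad) and "tvec" (3), from world to camera coordinates, as OpenCV has them. Camera axes: x right, y down, z forward; pixel columns grow to the right and rows downward; lengths in m; the calibration is good to about 2 mm. A picture is of the moment at which its call begins: read the wrist's pose just before it. camera_params takes no time and is no camera call; for the wrist camera it gives the pose at the moment of the call.
- ctrl.job_done(): hands the job in; it is judged then, once.
The state is a dict: "time": time; "qpos": joint angles; "qvel": joint speeds; "joint_torque": joint torques, N m; "tcp_pos": TCP position; "ee_rot": TCP orientation; "ft_force": force on the tool from outside, world axes, zero at the start; "ft_torque": the same for the moment, N m; "opening": finger opening in m; "grasp_force": force on a finger pad.
Only numpy, scipy, OpenCV 4.12 (cv2) and the standard library are available. Lean on these libraries where they do the work, as an engineer would, in place of code of your own. Each camera call takes 0.05 s, during which the arm holds its last target. There are 200 camera calls.

## Task

Put the dark mill, the light mill, the red-capped spice jar and the honey jar back into the four empty wells of the wooden condiment rack, one standing upright in each, so that the row gets steadily lower from the tall oil bottle at one end of the rack to the garlic at the other. Set them down rather than dropping them, knock nothing over, and leave the oil bottle and the garlic where they stand.

Things in the scene. Friction and masses are not known exactly. Their poses are not given: they have to be found in the camera images.
- dark_mill: tall dark-brown wooden pepper mill, 170 mm high, the tallest of the four to move. Round, foot 58 mm in diameter (up to 122 mm height); round head 50 mm in diameter between 124 and 158 mm height (grip it there: about 0.2 kg, it can swing in a light grip if carried fast), small 12 mm steel knob on top. Origin: centre of its underside, z up. Starts upright on the worktop
- light_mill: light-wood mill, 130 mm high. Round, foot 58 mm in diameter (up to 94 mm height); round head 50 mm in diameter between 95 and 118 mm height (grip it there; 0.2 kg, swings like the dark one), small steel knob on top. Origin: centre of its underside, z up. Starts upright on the worktop
- spice_jar: slim glass spice jar with a red cap, 106 mm high. Round, 42 mm in diameter, cap 45 mm in diameter from 85 to 106 mm height. Origin: centre of its underside, z up. Starts upright on the worktop
- honey_jar: squat golden jar with a wide red lid, 86 mm high, the lowest of the four to move. 56 mm wide along its x, 62 mm along its y, lid 56 mm in diameter from 75 to 86 mm height. Origin: centre of its underside, z up. Starts upright on the worktop
- oil_bottle: dark green oil bottle with a golden cap, 268 mm high, 61 mm square; stands in the well at one end of the rack (left or right changes) and stays there. Origin: centre of its underside
- garlic: garlic bulb, 60 mm across, 59 mm high; stands in the well at the other end of the rack and stays there. Origin: centre of its underside
- well_1: leftmost of the four empty wells in a fixed oak plank rack (96 x 512 mm, top 28 mm above the worktop): round recess 75 mm in diameter, cork floor. Origin: centre of the cork's top, 16 mm above the worktop, 12 mm below the plank's top; z up, y along the rack to the left (towards well_1), x away from the robot. All six wells are 82 mm apart, centre to centre
- well_2: second from the left of the four empty wells in a fixed oak plank rack (96 x 512 mm, top 28 mm above the worktop): round recess 75 mm in diameter, cork floor. Origin: centre of the cork's top, 16 mm above the worktop, 12 mm below the plank's top; z up, y along the rack to the left (towards well_1), x away from the robot. All six wells are 82 mm apart, centre to centre
- well_3: third from the left of the four empty wells in a fixed oak plank rack (96 x 512 mm, top 28 mm above the worktop): round recess 75 mm in diameter, cork floor. Origin: centre of the cork's top, 16 mm above the worktop, 12 mm below the plank's top; z up, y along the rack to the left (towards well_1), x away from the robot. All six wells are 82 mm apart, centre to centre
- well_4: rightmost of the four empty wells in a fixed oak plank rack (96 x 512 mm, top 28 mm above the worktop): round recess 75 mm in diameter, cork floor. Origin: centre of the cork's top, 16 mm above the worktop, 12 mm below the plank's top; z up, y along the rack to the left (towards well_1), x away from the robot. All six wells are 82 mm apart, centre to centre

How it is judged:
By the outcome, as a careful person would: the job done as asked, in the order asked, and still so for the second after the job is handed in, with the robot touching nothing.
It also fails if it takes over 136 s, if anything falls off the work surface, if the arm or the gripper's body presses on something with over 40 N, if the wrist force passes 120 N, or if a joint passes its speed limit or range.

## Working session

There is one attempt and no reset: what is moved stays moved. The work goes in short steps, Python scripts to look and compute and a tool call to move; the robot and the scene stay as the last step left them, time stands still between calls to the robot, and variables do not carry over. Pictures are saved under pics/ and viewed, at most 14 in all, crops included, and the job is handed in when it is done.

Besides the shell and the picture viewer there is one more tool, called after "Request:" as name(argument=value, ...), one argument or row to a line, values as JSON. drive_tool: Moves the arm, as the interface text tells. Shift numbers are shares of 150 mm and turn numbers shares of pi rad, none past 1 either way. Its arguments: {"type":"object","properties":{"commands":{"type":"array"},"force":{"type":"number"}},"required":["commands"]}

```bash
mkdir -p pics; cat > h.py <<'E'
import numpy as np, cv2
from cell import monitor, camera, camera_params, ctrl
def K(p):
    f=192/np.tan(np.radians(p["fov_y"])/2)
    return np.array([[f,0,p["cx"]],[0,f,p["cy"]],[0,0,1.]])
def ray(p,uv):
    n=cv2.undistortPoints(np.array([[uv]],float),K(p),np.array(p["dist_coeffs"],float))[0,0]
    R=cv2.Rodrigues(np.array(p["rvec"],float))[0]; t=np.array(p["tvec"],float)
    return -R.T@t, R.T@np.array([n[0],n[1],1.])
def onz(p,uv,z):
    c,d=ray(p,uv); return c+d*(z-c[2])/d[2]
def proj(p,X):
    return cv2.projectPoints(np.array(X,float).reshape(-1,3),np.array(p["rvec"],float),np.array(p["tvec"],float),K(p),np.array(p["dist_coeffs"],float))[0][:,0]
def save(n,f):
    im=camera(n); cv2.imwrite("pics/"+f,im[:,:,::-1]); return im
E
python3 - <<'E'
from h import *
a=save("top","top0.png");b=save("side","side0.png")
for n in("top","side","wrist"):
    p=camera_params(n);print(n,p["fov_y"],p["dist_coeffs"],ray(p,(256,192)))
print(monitor.get_state())
E
```

```text
top 49.34378502140893 [-0.0992661  0.         0.         0.         0.       ] (array([0.37599699, 0.00814429, 1.2763034 ]), array([ 0.14702654, -0.00687625, -0.98911062]))
side 44.09116832191723 [0.00049397 0.         0.         0.         0.        ] (array([ 0.30127707, -1.13300203,  0.77400734]), array([ 0.20492555,  0.82533908, -0.52618062]))
wrist 69.83178437752764 [-0.06691703  0.          0.          0.          0.        ] (array([ 0.31721332, -0.4845994 ,  0.38409444]), array([-0.23481691, -0.11768909, -0.96508005]))
{'time': 0.1, 'qpos': array([-7.07620224e+01,  1.58439190e+01,  8.62859950e+01,  3.25227260e-04,
        7.79594496e+01, -6.93076045e+00]), 'qvel': array([ 0.12058143, -0.00385007, -0.17894545,  0.03321668, -0.04840448,
        0.0315907 ]), 'joint_torque': array([ 1.47934545e-03, -4.05454481e+01, -2.37779528e+01,  7.03026820e-02,
        2.98932823e-02, -4.60361264e-05]), 'tcp_pos': array([ 0.25344184, -0.51560201,  0.20470572]), 'ee_rot': array([[ 8.97499706e-01,  4.41014761e-01, -5.08664389e-04],
       [ 4.41015012e-01, -8.97498515e-01,  1.47442201e-03],
       [ 1.93716337e-04, -1.54762195e-03, -9.99998784e-01]]), 'ft_force': array([ 0.13736204, -0.2179455 , -0.44164656]), 'ft_torque': array([ 0.01005611, -0.0330017 ,  0.03361152]), 'grasp_force': 0.0, 'opening': 0.0940348750412545}
```

View pics/top0.png

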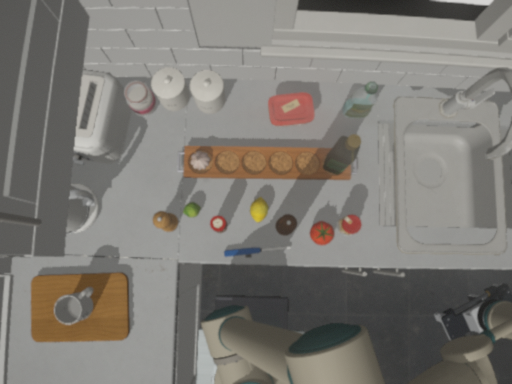

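View pics/side0.png

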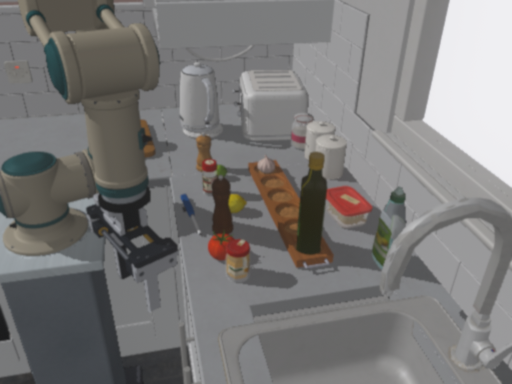

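The top view shows the rack at row ~163, with the garlic on the left (201,161) and the oil bottle on the right (~335,165). The empty wells are at columns 228, 254, 281 and 307. The dark mill is near (287,225), and the red-capped jars are near (219,225) and (352,225). A brown mill is at (163,222). I'll zoom in to identify them.

```bash
python3 - <<'E'
import cv2
a=cv2.imread("pics/top0.png")[125:275,140:390];cv2.imwrite("pics/c1.png",cv2.resize(a,None,fx=3.2,fy=3.2,interpolation=cv2.INTER_CUBIC))
b=cv2.imread("pics/side0.png")[120:290,160:340];cv2.imwrite("pics/c2.png",cv2.resize(b,None,fx=3.5,fy=3.5,interpolation=cv2.INTER_CUBIC))
E
```

```text
(no output)
```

View pics/c1.png

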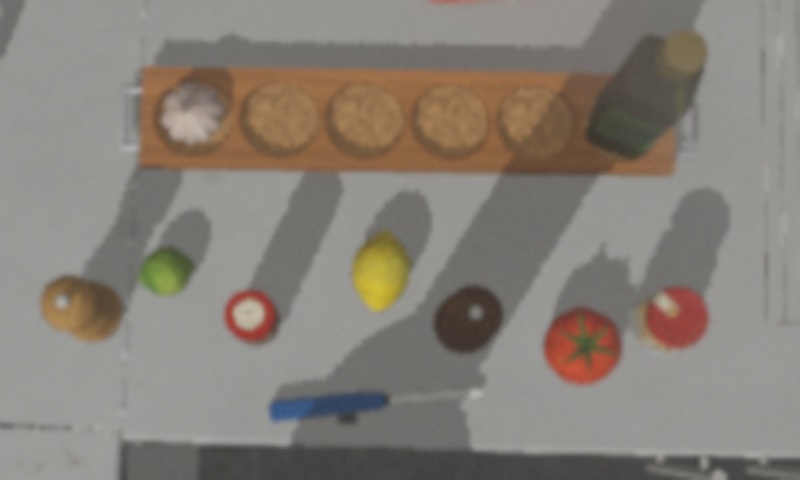

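View pics/c2.png

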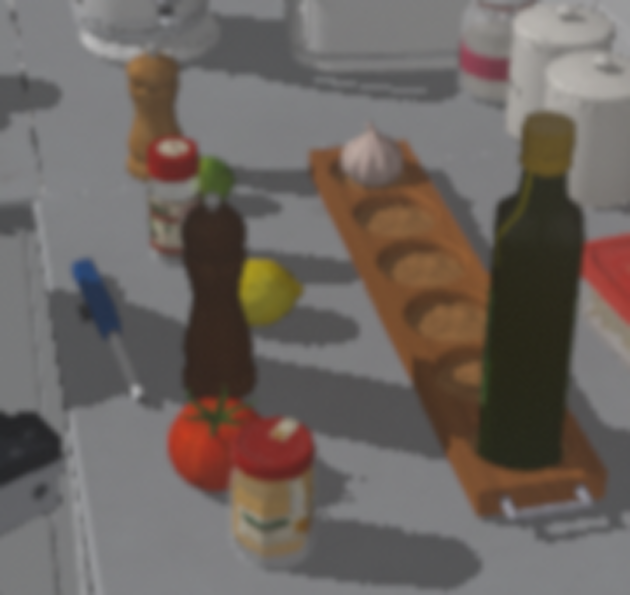

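Crops: the spice jar (slim, red cap with white disc) is at top px (218,224). The honey jar (wide red lid) is at (351,224), with the tomato beside it at (322,233). The light mill is at (160,220) and the dark mill's knob at (289,223). The row from garlic to bottle is therefore honey = well_1, spice = well_2, light = well_3, dark = well_4. Next I'll measure positions.

```bash
python3 - <<'E'
from h import *
im=cv2.imread("pics/top0.png"); sd=cv2.imread("pics/side0.png"); p=camera_params("top"); q=camera_params("side")
def blobs(im,lo,hi,roi,mn=60,conv=True):
    h=cv2.cvtColor(im,cv2.COLOR_BGR2HSV); m=cv2.inRange(h,np.array(lo),np.array(hi))
    if lo[0]==0 and hi[0]<=8: m|=cv2.inRange(h,np.array([170,lo[1],lo[2]]),np.array([180,255,255]))
    z=np.zeros_like(m); x0,y0,x1,y1=roi; z[y0:y1,x0:x1]=m[y0:y1,x0:x1]
    cs=[c for c in cv2.findContours(z,cv2.RETR_EXTERNAL,cv2.CHAIN_APPROX_NONE)[0] if cv2.contourArea(c)>mn]
    return cs
for nm,lo,hi,roi,z in [("spice",(0,110,60),(8,255,255),(205,210,235,240),.106),("honey",(0,110,60),(5,255,255),(340,208,366,240),.086),("tomato",(0,110,60),(14,255,255),(305,210,338,250),.04),
  ("light",(8,90,60),(22,255,255),(145,205,185,240),.1),("dark",(0,30,15),(20,255,90),(270,205,305,245),.15),("rack",(5,90,60),(22,255,255),(175,140,330,190),.028)]:
    for c in blobs(im,lo,hi,roi):
        (u,v),r=cv2.minEnclosingCircle(c); M=cv2.moments(c)
        print(nm,"circ",(round(u,1),round(v,1),round(r,1)),"cent",round(M['m10']/M['m00'],1),round(M['m01']/M['m00'],1),cv2.boundingRect(c),"xy",onz(p,(u,v),z)[:2].round(4))
        if nm=="rack": print(cv2.minAreaRect(c))
def c2u(x,y): return(140+x/3.2-.35,125+y/3.2-.35)
print("light knob",onz(p,c2u(62,300),.128)[:2],"dark knob",onz(p,c2u(476,313),.168)[:2])
for x,y in[(281,119),(366,119),(452,119),(537,122)]: print("well",onz(p,c2u(x,y),.026)[:2].round(4))
print("garlic",onz(p,c2u(193,114),.05)[:2])
# rack corners
for x,y in[(143,69),(140,166),(676,175)]: print("corner",onz(p,c2u(x,y),.028)[:2].round(4))
for n,x,y,z in [("lk",153,57,.13),("dk",212,203,.168)]:
    print(n,onz(q,(160+x/3.5-.35,120+y/3.5-.35),z)[:2])
E
```

```text
spice circ (218.1, 223.2, 7.8) cent 218.0 223.1 (211, 216, 15, 15) xy [0.4583 0.1036]
honey circ (351.0, 223.8, 9.0) cent 351.9 224.5 (342, 215, 19, 18) xy [ 0.4691 -0.2754]
tomato circ (321.5, 233.0, 11.5) cent 321.4 233.0 (310, 222, 24, 23) xy [ 0.4429 -0.1978]
light circ (164.5, 221.5, 12.0) cent 164.8 221.0 (153, 212, 24, 19) xy [0.4588 0.2558]
dark circ (286.1, 224.5, 11.0) cent 285.9 224.3 (276, 214, 21, 21) xy [ 0.4572 -0.0834]
rack circ (256.7, 163.5, 73.8) cent 254.9 162.2 (184, 146, 146, 33) xy [ 6.495e-01 -1.000e-04]
((256.54949951171875, 162.04498291015625), (145.24658203125, 31.342506408691406), 0.6365935802459717)
light knob [0.46487465 0.26565129] dark knob [ 0.46157041 -0.08796677]
well [0.6524 0.0894]
well [0.6549 0.0082]
well [ 0.6575 -0.0741]
well [ 0.6572 -0.1557]
garlic [0.64943329 0.17061245]
corner [0.6972 0.224 ]
corner [0.6024 0.2215]
corner [ 0.6095 -0.2894]
lk [0.46548077 0.2397482 ]
dk [ 0.46378427 -0.09685206]
```

Request:
drive_tool(
  commands=[
    {"xyz":[0,0,0.1],"angular":[0,0,0.04],"fingers":1},
    {"xyz":[0.05,0.1,0.4],"angular":[0,0,0.08],"fingers":1},
    {"xyz":[0.15,0.25,0.7],"angular":[0,0,0.12],"fingers":1},
    {"xyz":[0.25,0.4,0.8],"angular":[0,0,0.17],"fingers":1},
    {"xyz":[0.35,0.55,0.9],"angular":[0,0,0.21],"fingers":1},
    {"xyz":[0.45,0.7,0.96],"angular":[0,0,0.26],"fingers":1},
    {"xyz":[0.5,0.85,0.96],"angular":[0,0,0.3],"fingers":1},
    {"xyz":[0.6,0.97,0.96],"angular":[0,0,0.354],"fingers":1},
  ],
)

```text
time: 0.9
tcp_pos: [0.3435, -0.3692, 0.3498]
ee_rot: [[0.016, 1.0, -0.0], [1.0, -0.016, -0.0], [-0.0, -0.0, -1.0]]
ft_force: [-0.2, 0.8, 0.8]
opening: 0.0939
grasp_force: 0.0
```

Request:
drive_tool(
  commands=[
    {"xyz":[0.1,0.12,0],"angular":[0,0,0],"fingers":1},
    {"xyz":[0.2,0.3,0],"angular":[0,0,0],"fingers":1},
    {"xyz":[0.35,0.5,0],"angular":[0,0,0],"fingers":1},
    {"xyz":[0.5,0.7,0],"angular":[0,0,0],"fingers":1},
    {"xyz":[0.6,0.85,0],"angular":[0,0,0],"fingers":1},
    {"xyz":[0.6,0.97,0],"angular":[0,0,0],"fingers":1},
    {"xyz":[0.6,0.97,0],"angular":[0,0,0],"fingers":1},
    {"xyz":[0.6,0.97,0],"angular":[0,0,0],"fingers":1},
  ],
)

```text
time: 1.7
tcp_pos: [0.4329, -0.2255, 0.3495]
ee_rot: [[0.021, 1.0, -0.0], [1.0, -0.021, -0.001], [-0.001, -0.0, -1.0]]
ft_force: [-0.6, -0.9, -0.4]
opening: 0.0939
grasp_force: 0.0
```

Request:
drive_tool(
  commands=[
    {"xyz":[0.1,0.12,0],"angular":[0,0,0],"fingers":1},
    {"xyz":[0.2,0.3,0],"angular":[0,0,0],"fingers":1},
    {"xyz":[0.35,0.5,0],"angular":[0,0,0],"fingers":1},
    {"xyz":[0.5,0.7,0],"angular":[0,0,0],"fingers":1},
    {"xyz":[0.57,0.85,0],"angular":[0,0,0],"fingers":1},
    {"xyz":[0.57,0.97,0],"angular":[0,0,0],"fingers":1},
    {"xyz":[0.57,0.97,0],"angular":[0,0,0],"fingers":1},
    {"xyz":[0.57,0.97,0],"angular":[0,0,0],"fingers":1},
  ],
)

```text
time: 2.5
tcp_pos: [0.5189, -0.0811, 0.3495]
ee_rot: [[0.023, 1.0, -0.0], [1.0, -0.023, -0.001], [-0.001, -0.0, -1.0]]
ft_force: [0.4, 0.0, -0.3]
opening: 0.0941
grasp_force: 0.0
```

```bash
python3 - <<'E'
from h import *
s=monitor.get_state();print(s["time"],s["tcp_pos"],s["ee_rot"].round(4))
import json
p=camera_params("wrist");im=save("wrist","w0.png")
json.dump({k:np.array(v).tolist() for k,v in p.items()},open("w0.json","w"))
print(ray(p,(256,192)))
cv2.imwrite("pics/w0b.png",cv2.resize(im[:,:,::-1],None,fx=1.56,fy=1.56,interpolation=cv2.INTER_CUBIC))
E
```

```text
2.5 [ 0.51889964 -0.08110291  0.34945467] [[ 2.260e-02  9.997e-01 -1.000e-04]
 [ 9.997e-01 -2.260e-02 -1.300e-03]
 [-1.300e-03 -1.000e-04 -1.000e+00]]
(array([ 0.52087079, -0.01019922,  0.52874503]), array([-0.002809  , -0.2635989 , -0.96481964]))
```

View pics/w0b.png

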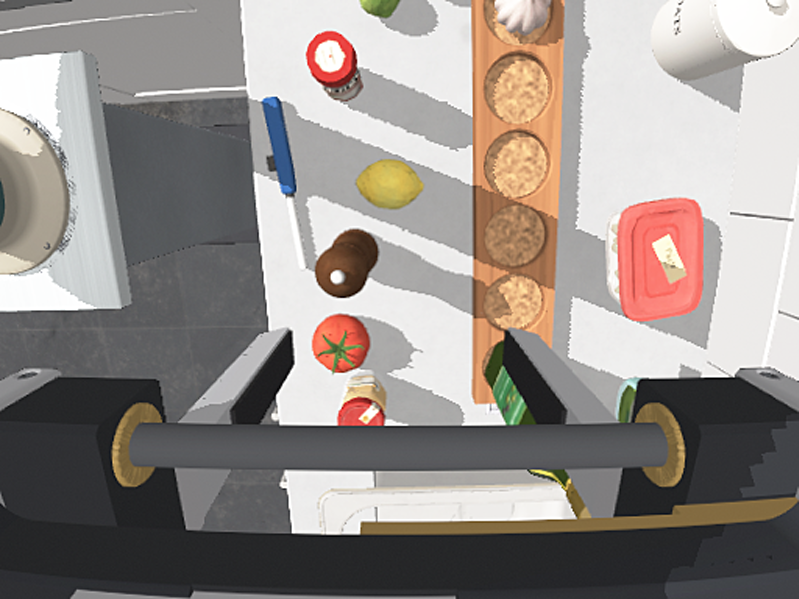

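The wrist view (scale 1.56) shows the wells at about (518,88), (517,164), (514,236) and (513,303). The dark mill's knob is at (338,277), the spice cap at (331,57), the honey lid at (362,412), half hidden by the gripper bar, and the tomato at (341,344). Now I'll cast rays.

```bash
python3 - <<'E'
from h import *
import json
w=json.load(open("w0.json"));t=camera_params("top");s=camera_params("side")
W=lambda x,y:((x+.5)/1.56-.5,(y+.5)/1.56-.5)
T=lambda x,y:((x+.5)/3.2-.5+140,(y+.5)/3.2-.5+125)
im=cv2.imread("pics/w0.png");h=cv2.cvtColor(im,cv2.COLOR_BGR2HSV)
for z in(.016,.028):
    print(z,[onz(w,W(*c),z)[:2].round(4).tolist() for c in((518,88),(517,164),(514,236),(513,303))])
print("edges L",[onz(w,W(*c),.028)[:2].round(4).tolist() for c in((473,20),(473,200),(473,400))],"R",[onz(w,W(*c),.028)[:2].round(4).tolist() for c in((563,60),(559,200),(554,310))])
def tri(*rs):
    A=np.zeros((3,3));b=np.zeros(3)
    for c,d in rs:
        d=d/np.linalg.norm(d);P=np.eye(3)-np.outer(d,d);A+=P;b+=P@c
    return np.linalg.solve(A,b).round(4)
print("dark knob",onz(w,W(338,277),.168)[:2].round(4),tri(ray(w,W(338,277)),ray(t,T(476,313))))
m=cv2.inRange(h,(0,120,60),(6,255,255))|cv2.inRange(h,(172,120,60),(180,255,255))
for nm,r in(("spice",(190,15,235,62)),("honey",(215,250,250,280))):
    q=np.zeros_like(m);q[r[1]:r[3],r[0]:r[2]]=m[r[1]:r[3],r[0]:r[2]]
    c=max(cv2.findContours(q,cv2.RETR_EXTERNAL,cv2.CHAIN_APPROX_NONE)[0],key=cv2.contourArea)
    print(nm,cv2.boundingRect(c),cv2.minEnclosingCircle(c))
print("spice",onz(w,W(329,54),.106)[:2].round(4), "tomato",onz(w,W(341,344),.04)[:2].round(4))
E
```

```text
0.016 [[0.6573, 0.0927], [0.6588, 0.0096], [0.6583, -0.074], [0.6606, -0.1576]]
0.028 [[0.6542, 0.0903], [0.6555, 0.0091], [0.6551, -0.0725], [0.6573, -0.1541]]
edges L [[0.6042, 0.16], [0.6061, -0.0302], [0.6115, -0.2836]] R [[0.703, 0.1193], [0.7061, -0.0317], [0.7086, -0.1642]]
dark knob [ 0.4672 -0.0873] [ 0.4637 -0.0907  0.1476]
spice (196, 20, 33, 36) ((212.13729858398438, 37.593265533447266), 18.073291778564453)
honey (216, 255, 30, 18) ((230.84483337402344, 267.5), 14.853340148925781)
spice [0.4603 0.1073] tomato [ 0.447  -0.1978]
```

Request:
drive_tool(
  commands=[
    {"xyz":[-0.05,0,-0.1],"angular":[0,0,0],"fingers":1},
    {"xyz":[-0.15,-0.02,-0.25],"angular":[0,0,0],"fingers":1},
    {"xyz":[-0.25,-0.03,-0.4],"angular":[0,0,0],"fingers":1},
    {"xyz":[-0.32,-0.04,-0.5],"angular":[0,0,0],"fingers":1},
    {"xyz":[-0.367,-0.047,-0.6],"angular":[0,0,0],"fingers":1},
    {"xyz":[-0.367,-0.047,-0.6],"angular":[0,0,0],"fingers":1},
    {"xyz":[-0.367,-0.047,-0.6],"angular":[0,0,0],"fingers":1},
    {"xyz":[-0.367,-0.047,-0.6],"angular":[0,0,0],"fingers":1},
  ],
)

```text
time: 3.35
tcp_pos: [0.465, -0.0875, 0.2605]
ee_rot: [[0.022, 1.0, 0.002], [1.0, -0.022, -0.001], [-0.001, 0.002, -1.0]]
ft_force: [0.1, 0.6, -0.1]
opening: 0.094
grasp_force: 0.0
```

```bash
python3 - <<'E'
from h import *
s=monitor.get_state();print(s["time"],s["tcp_pos"])
p=camera_params("wrist");im=save("wrist","w1.png")
# where expected features project
print(proj(p,[[.464,-.088,.17],[.464,-.088,.158],s["tcp_pos"]]).round(1))
E
```

```text
3.35 [ 0.46504538 -0.08750911  0.26048599]
[[253.6 189.9]
 [253.6 187. ]
 [254.6 222.4]]
```

View pics/w1.png

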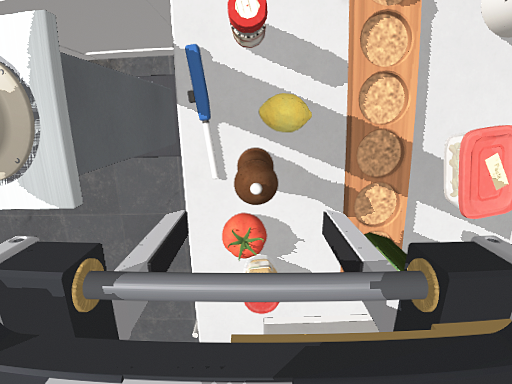

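The knob is at (256,188) against the predicted (253.6,190), so the TCP is within 2 mm of it. I'll descend and grip.

Request:
drive_tool(
  commands=[
    {"xyz":[0.01,0.01,-0.1],"angular":[0,0,0],"fingers":1},
    {"xyz":[0.01,0.01,-0.25],"angular":[0,0,0],"fingers":1},
    {"xyz":[0.01,0.01,-0.4],"angular":[0,0,0],"fingers":1},
    {"xyz":[0.01,0.01,-0.55],"angular":[0,0,0],"fingers":1},
    {"xyz":[0.01,0.01,-0.7],"angular":[0,0,0],"fingers":1},
    {"xyz":[0.01,0.01,-0.82],"angular":[0,0,0],"fingers":1},
    {"xyz":[0.01,0.01,-0.92],"angular":[0,0,0],"fingers":1},
    {"xyz":[0.01,0.01,-0.92],"angular":[0,0,0],"fingers":1},
  ],
)

```text
time: 4.2
tcp_pos: [0.4649, -0.0848, 0.1202]
ee_rot: [[0.021, 1.0, -0.003], [1.0, -0.021, 0.001], [0.001, -0.003, -1.0]]
ft_force: [0.1, 0.1, 0.2]
opening: 0.094
grasp_force: 0.0
```

Request:
drive_tool(
  commands=[
    {"xyz":[0,0,0],"angular":[0,0,0],"fingers":0},
    {"xyz":[0,0,0],"angular":[0,0,0],"fingers":-1},
    {"xyz":[0,0,0],"angular":[0,0,0],"fingers":-1},
    {"xyz":[0,0,0],"angular":[0,0,0],"fingers":-1},
    {"xyz":[0,0,0],"angular":[0,0,0],"fingers":-1},
    {"xyz":[0,0,0],"angular":[0,0,0],"fingers":-1},
    {"xyz":[0,0,0],"angular":[0,0,0],"fingers":-1},
    {"xyz":[0,0,0],"angular":[0,0,0],"fingers":-1},
  ],
  force=30,
)

```text
time: 5.0
tcp_pos: [0.4656, -0.0852, 0.1217]
ee_rot: [[0.021, 1.0, 0.0], [1.0, -0.021, -0.0], [-0.0, 0.0, -1.0]]
ft_force: [-0.0, 0.1, 2.3]
opening: 0.0475
grasp_force: 30.0
```

Request:
drive_tool(
  commands=[
    {"xyz":[0,0,0.03],"angular":[0,0,0],"fingers":-1},
    {"xyz":[0,0,0.08],"angular":[0,0,0],"fingers":-1},
    {"xyz":[0,0,0.15],"angular":[0,0,0],"fingers":-1},
    {"xyz":[0,0,0.23],"angular":[0,0,0],"fingers":-1},
    {"xyz":[0,0,0.3],"angular":[0,0,0],"fingers":-1},
    {"xyz":[0,0,0.36],"angular":[0,0,0],"fingers":-1},
    {"xyz":[0,0,0.4],"angular":[0,0,0],"fingers":-1},
    {"xyz":[0,0,0.4],"angular":[0,0,0],"fingers":-1},
  ],
)

```text
time: 5.8
tcp_pos: [0.4662, -0.0853, 0.1826]
ee_rot: [[0.022, 1.0, 0.002], [1.0, -0.022, -0.001], [-0.001, 0.002, -1.0]]
ft_force: [-0.1, -0.0, -2.5]
opening: 0.0475
grasp_force: 30.0
```

Request:
drive_tool(
  commands=[
    {"xyz":[0.02,-0.01,0],"angular":[0,0,0],"fingers":-1},
    {"xyz":[0.08,-0.03,0],"angular":[0,0,0],"fingers":-1},
    {"xyz":[0.16,-0.06,0],"angular":[0,0,0],"fingers":-1},
    {"xyz":[0.26,-0.09,0],"angular":[0,0,0],"fingers":-1},
    {"xyz":[0.36,-0.13,0],"angular":[0,0,0],"fingers":-1},
    {"xyz":[0.46,-0.17,0],"angular":[0,0,0],"fingers":-1},
    {"xyz":[0.55,-0.2,0],"angular":[0,0,0],"fingers":-1},
    {"xyz":[0.64,-0.23,0],"angular":[0,0,0],"fingers":-1},
  ],
)

```text
time: 6.6
tcp_pos: [0.563, -0.1201, 0.1809]
ee_rot: [[0.022, 1.0, -0.0], [1.0, -0.022, 0.0], [0.0, -0.0, -1.0]]
ft_force: [-0.4, 0.1, -0.8]
opening: 0.0475
grasp_force: 30.0
```

Request:
drive_tool(
  commands=[
    {"xyz":[0.1,-0.04,0],"angular":[0,0,0],"fingers":-1},
    {"xyz":[0.2,-0.07,0],"angular":[0,0,0],"fingers":-1},
    {"xyz":[0.3,-0.11,0],"angular":[0,0,0],"fingers":-1},
    {"xyz":[0.4,-0.15,0],"angular":[0,0,0],"fingers":-1},
    {"xyz":[0.49,-0.18,0],"angular":[0,0,0],"fingers":-1},
    {"xyz":[0.56,-0.21,0],"angular":[0,0,0],"fingers":-1},
    {"xyz":[0.62,-0.23,0],"angular":[0,0,0],"fingers":-1},
    {"xyz":[0.64,-0.235,0],"angular":[0,0,0],"fingers":-1},
  ],
)

```text
time: 7.4
tcp_pos: [0.6586, -0.1553, 0.1809]
ee_rot: [[0.022, 1.0, -0.0], [1.0, -0.022, 0.0], [0.0, -0.0, -1.0]]
ft_force: [-0.3, 0.4, -1.1]
opening: 0.0475
grasp_force: 30.0
```

```bash
python3 - <<'E'
from h import *
s=monitor.get_state();print(s["time"],s["tcp_pos"],s["opening"],s["grasp_force"],s["ft_force"])
im=save("side","s1.png"); w=save("wrist","w2.png"); p=camera_params("side");q=camera_params("wrist")
x,y,z=s["tcp_pos"]
print(proj(p,[[x,y,z-.122],[x,y,z-.122+.17],[.6577,-.1555,.016],[.6577,-.1555,.028]]).round(1)); print(proj(q,[[.6577,-.1555,.028],[x,y,z-.122],[x,y,z+.048]]).round(1))
a=cv2.resize(im[120:290,180:350,::-1],(400,400),interpolation=cv2.INTER_CUBIC); b=cv2.resize(w[110:300,160:350,::-1],(400,400),interpolation=cv2.INTER_CUBIC)
cv2.imwrite("pics/c3.png",np.hstack([a,b]))
E
```

```text
7.4 [ 0.6585525  -0.15533191  0.18089243] 0.047499775715665764 29.99961603200063 [-0.30389641  0.42139311 -1.05379548]
[[297.4 217. ]
 [301.9 160.2]
 [296.1 230.1]
 [296.4 226.5]]
[[254.9 177.1]
 [255.6 182.7]
 [255.9 256.4]]
```

View pics/c3.png

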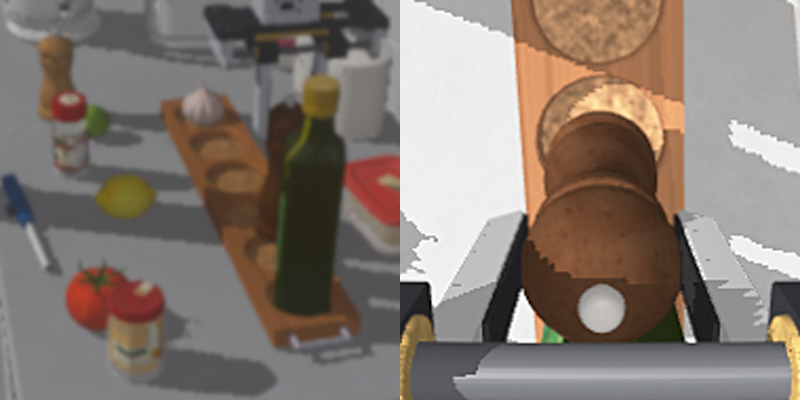

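The held mill's knob is at wrist px (256,256.3), exactly as predicted, so it hangs straight. The well rim is centred under it at u≈256, v≈175. I'll lower it.

Request:
drive_tool(
  commands=[
    {"xyz":[0,0.006,-0.04],"angular":[0,0,0],"fingers":-1},
    {"xyz":[0,0.006,-0.09],"angular":[0,0,0],"fingers":-1},
    {"xyz":[0,0.006,-0.14],"angular":[0,0,0],"fingers":-1},
    {"xyz":[0,0.006,-0.19],"angular":[0,0,0],"fingers":-1},
    {"xyz":[0,0.006,-0.23],"angular":[0,0,0],"fingers":-1},
    {"xyz":[0,0.006,-0.26],"angular":[0,0,0],"fingers":-1},
    {"xyz":[0,0.006,-0.275],"angular":[0,0,0],"fingers":-1},
    {"xyz":[0,0.006,-0.275],"angular":[0,0,0],"fingers":-1},
  ],
)

```text
time: 8.3
tcp_pos: [0.6574, -0.1539, 0.1399]
ee_rot: [[0.022, 1.0, -0.0], [1.0, -0.022, 0.0], [0.0, -0.0, -1.0]]
ft_force: [0.3, -0.4, -1.1]
opening: 0.0477
grasp_force: 30.0
```

Request:
drive_tool(
  commands=[
    {"xyz":[0,0,-0.003],"angular":[0,0,0],"fingers":-1},
    {"xyz":[0,0,-0.007],"angular":[0,0,0],"fingers":-1},
    {"xyz":[0,0,-0.01],"angular":[0,0,0],"fingers":-1},
    {"xyz":[0,0,-0.01],"angular":[0,0,0],"fingers":-1},
    {"xyz":[0,0,-0.01],"angular":[0,0,0],"fingers":-1},
    {"xyz":[0,0,-0.01],"angular":[0,0,0],"fingers":-1},
    {"xyz":[0,0,-0.01],"angular":[0,0,0],"fingers":-1},
    {"xyz":[0,0,-0.01],"angular":[0,0,0],"fingers":-1},
  ],
)

```text
time: 9.1
tcp_pos: [0.6576, -0.154, 0.1388]
ee_rot: [[0.022, 1.0, 0.0], [1.0, -0.022, -0.0], [-0.0, 0.0, -1.0]]
ft_force: [0.2, -0.1, -0.9]
opening: 0.0474
grasp_force: 30.0
```

Request:
drive_tool(
  commands=[
    {"xyz":[0,0,-0.003],"angular":[0,0,0],"fingers":-1},
    {"xyz":[0,0,-0.006],"angular":[0,0,0],"fingers":-1},
    {"xyz":[0,0,-0.01],"angular":[0,0,0],"fingers":-1},
    {"xyz":[0,0,-0.01],"angular":[0,0,0],"fingers":-1},
    {"xyz":[0,0,-0.01],"angular":[0,0,0],"fingers":-1},
    {"xyz":[0,0,-0.01],"angular":[0,0,0],"fingers":-1},
    {"xyz":[0,0,-0.01],"angular":[0,0,0],"fingers":-1},
    {"xyz":[0,0,-0.01],"angular":[0,0,0],"fingers":-1},
  ],
)

```text
time: 9.9
tcp_pos: [0.6577, -0.154, 0.1378]
ee_rot: [[0.022, 1.0, 0.001], [1.0, -0.022, -0.0], [-0.0, 0.001, -1.0]]
ft_force: [-1.0, -0.1, 5.0]
opening: 0.0475
grasp_force: 30.0
```

It's in contact (5 N up). I'll release, lift off, and head towards the light mill.

Request:
drive_tool(
  commands=[
    {"xyz":[0,0,0],"angular":[0,0,0],"fingers":-0.2},
    {"xyz":[0,0,0],"angular":[0,0,0],"fingers":0.1},
    {"xyz":[0,0,0],"angular":[0,0,0],"fingers":0.5},
    {"xyz":[0,0,0],"angular":[0,0,0],"fingers":1},
    {"xyz":[0,0,0],"angular":[0,0,0],"fingers":1},
    {"xyz":[0,0,0],"angular":[0,0,0],"fingers":1},
    {"xyz":[0,0,0],"angular":[0,0,0],"fingers":1},
    {"xyz":[0,0,0],"angular":[0,0,0],"fingers":1},
  ],
)

```text
time: 10.7
tcp_pos: [0.6576, -0.154, 0.1372]
ee_rot: [[0.022, 1.0, 0.0], [1.0, -0.022, -0.0], [-0.0, 0.0, -1.0]]
ft_force: [-0.4, 0.7, 0.3]
opening: 0.0935
grasp_force: 0.0
```

Request:
drive_tool(
  commands=[
    {"xyz":[0,0,0.06],"angular":[0,0,0],"fingers":1},
    {"xyz":[0,0,0.15],"angular":[0,0,0],"fingers":1},
    {"xyz":[0,0,0.3],"angular":[0,0,0],"fingers":1},
    {"xyz":[0,0,0.45],"angular":[0,0,0],"fingers":1},
    {"xyz":[0,0,0.6],"angular":[0,0,0],"fingers":1},
    {"xyz":[0,0,0.75],"angular":[0,0,0],"fingers":1},
    {"xyz":[0,0,0.9],"angular":[0,0,0],"fingers":1},
    {"xyz":[0,0,0.98],"angular":[0,0,0],"fingers":1},
  ],
)

```text
time: 11.5
tcp_pos: [0.6584, -0.1542, 0.2881]
ee_rot: [[0.021, 1.0, 0.005], [1.0, -0.021, -0.002], [-0.002, 0.005, -1.0]]
ft_force: [0.6, -0.4, -0.1]
opening: 0.0942
grasp_force: 0.0
```

Request:
drive_tool(
  commands=[
    {"xyz":[-0.1,0.1,0],"angular":[0,0,0],"fingers":1},
    {"xyz":[-0.2,0.25,0],"angular":[0,0,0],"fingers":1},
    {"xyz":[-0.35,0.4,0],"angular":[0,0,0],"fingers":1},
    {"xyz":[-0.5,0.6,0],"angular":[0,0,0],"fingers":1},
    {"xyz":[-0.65,0.8,0],"angular":[0,0,0],"fingers":1},
    {"xyz":[-0.8,0.95,0],"angular":[0,0,0],"fingers":1},
    {"xyz":[-0.8,1,0],"angular":[0,0,0],"fingers":1},
    {"xyz":[-0.8,1,0],"angular":[0,0,0],"fingers":1},
  ],
)

```text
time: 12.3
tcp_pos: [0.5379, -0.0033, 0.2851]
ee_rot: [[0.02, 1.0, 0.002], [1.0, -0.02, -0.0], [-0.0, 0.002, -1.0]]
ft_force: [0.5, -0.2, -0.7]
opening: 0.0938
grasp_force: 0.0
```

Request:
drive_tool(
  commands=[
    {"xyz":[-0.05,0.1,0],"angular":[0,0,0],"fingers":1},
    {"xyz":[-0.15,0.25,0],"angular":[0,0,0],"fingers":1},
    {"xyz":[-0.25,0.45,0],"angular":[0,0,0],"fingers":1},
    {"xyz":[-0.4,0.65,0],"angular":[0,0,0],"fingers":1},
    {"xyz":[-0.5,0.85,0],"angular":[0,0,0],"fingers":1},
    {"xyz":[-0.5,1,0],"angular":[0,0,0],"fingers":1},
    {"xyz":[-0.5,1,0],"angular":[0,0,0],"fingers":1},
    {"xyz":[-0.5,1,0],"angular":[0,0,0],"fingers":1},
  ],
)

```text
time: 13.1
tcp_pos: [0.463, 0.1458, 0.284]
ee_rot: [[0.021, 1.0, -0.0], [1.0, -0.021, -0.001], [-0.001, -0.0, -1.0]]
ft_force: [-0.2, -0.2, -0.8]
opening: 0.094
grasp_force: 0.0
```

```bash
cat > look.py <<'E'
from h import *
import json,sys
s=monitor.get_state();print(s["time"],s["tcp_pos"],s["ee_rot"][:2,0])
p=camera_params("wrist");im=save("wrist",sys.argv[1]+".png")
json.dump({k:np.array(v).tolist() for k,v in p.items()},open(sys.argv[1]+".json","w"))
if len(sys.argv)>2:
    t=camera("side")[100:292]
    cv2.imwrite("pics/"+sys.argv[1]+"_c.png",np.vstack([im,t])[:,:,::-1])
E
python3 look.py w3 s
```

```text
13.1 [0.46302041 0.14583361 0.28401908] [0.02091105 0.99978092]
```

View pics/w3_c.png

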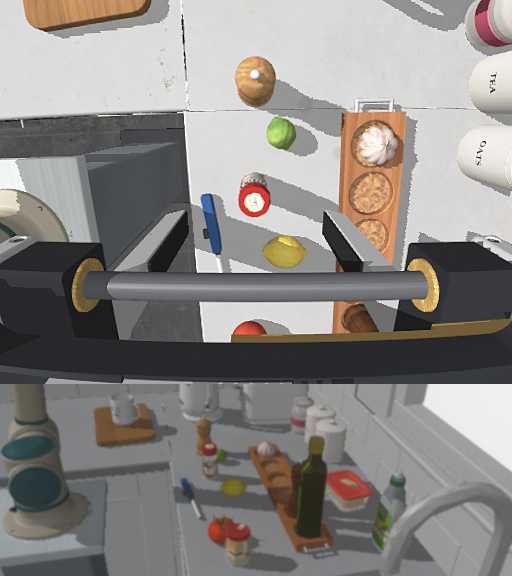

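The wrist view shows the light mill's knob at (255,75), the spice cap centred at (254,201), and wells 1 and 2 at (372,193) and (371,236). The side view shows the dark mill standing in its well.

```bash
python3 - <<'E'
from h import *
import json
p=json.load(open("w3.json"))
print("light",onz(p,(255,75),.129),"spice",onz(p,(254,201),.106),"w1",onz(p,(372,193),.024),"garlic",onz(p,(377,144),.045))
im=cv2.imread("pics/w3.png");h=cv2.cvtColor(im,cv2.COLOR_BGR2HSV)
m=cv2.inRange(h,(0,120,60),(6,255,255))|cv2.inRange(h,(172,120,60),(180,255,255));m[:175]=0;m[222:]=0;m[:,:230]=0;m[:,290:]=0
c=max(cv2.findContours(m,cv2.RETR_EXTERNAL,cv2.CHAIN_APPROX_NONE)[0],key=cv2.contourArea);(u,v),r=cv2.minEnclosingCircle(c);print(u,v,r,onz(p,(u,v),.106))
E
```

```text
light [0.46561749 0.2646692  0.129     ] spice [0.46099112 0.10659421 0.106     ] w1 [0.65821872 0.09102813 0.024     ] garlic [0.6505324 0.1748161 0.045    ]
254.0648651123047 199.4620819091797 16.999759674072266 [0.46112583 0.10877152 0.106     ]
```

Request:
drive_tool(
  commands=[
    {"xyz":[0,0.1,0],"angular":[0,0,0],"fingers":1},
    {"xyz":[0,0.25,-0.1],"angular":[0,0,0],"fingers":1},
    {"xyz":[0,0.45,-0.2],"angular":[0,0,0],"fingers":1},
    {"xyz":[0.01,0.65,-0.35],"angular":[0,0,0],"fingers":1},
    {"xyz":[0.017,0.795,-0.5],"angular":[0,0,0],"fingers":1},
    {"xyz":[0.017,0.795,-0.56],"angular":[0,0,0],"fingers":1},
    {"xyz":[0.017,0.795,-0.56],"angular":[0,0,0],"fingers":1},
    {"xyz":[0.017,0.795,-0.56],"angular":[0,0,0],"fingers":1},
  ],
)

```text
time: 14.0
tcp_pos: [0.4658, 0.264, 0.2008]
ee_rot: [[0.023, 1.0, 0.001], [1.0, -0.023, -0.001], [-0.001, 0.001, -1.0]]
ft_force: [0.0, -0.8, 0.9]
opening: 0.0938
grasp_force: 0.0
```

```bash
python3 look.py w4; python3 - <<'E'
from h import *
import json
p=json.load(open("w4.json"))
print(proj(p,[.4655,.265,.129]))
im=cv2.imread("pics/w4.png");g=cv2.cvtColor(im,cv2.COLOR_BGR2HSV)
u,v=proj(p,[.4655,.265,.129])[0].astype(int)
m=cv2.inRange(g,(0,0,170),(180,60,255));q=np.zeros_like(m);q[v-14:v+14,u-14:u+14]=m[v-14:v+14,u-14:u+14]
for c in cv2.findContours(q,cv2.RETR_EXTERNAL,cv2.CHAIN_APPROX_NONE)[0]:
    a=cv2.minEnclosingCircle(c);print(a,onz(p,a[0],.129))
E
```

```text
14.0 [0.46582983 0.26400199 0.20080374] [0.0229767  0.99973585]
[[254.32059708 193.43978762]]
((240.5, 206.0), 0.5001000165939331) [0.45196074 0.2528033  0.129     ]
((253.5, 191.0), 5.590270042419434) [0.4647801  0.26740984 0.129     ]
```

Request:
drive_tool(
  commands=[
    {"xyz":[0,0.016,-0.08],"angular":[0,0,0],"fingers":1},
    {"xyz":[0,0.016,-0.2],"angular":[0,0,0],"fingers":1},
    {"xyz":[0,0.016,-0.33],"angular":[0,0,0],"fingers":1},
    {"xyz":[0,0.016,-0.46],"angular":[0,0,0],"fingers":1},
    {"xyz":[0,0.016,-0.58],"angular":[0,0,0],"fingers":1},
    {"xyz":[0,0.016,-0.68],"angular":[0,0,0],"fingers":1},
    {"xyz":[0,0.016,-0.755],"angular":[0,0,0],"fingers":1},
    {"xyz":[0,0.016,-0.755],"angular":[0,0,0],"fingers":1},
  ],
)

```text
time: 14.85
tcp_pos: [0.4642, 0.2669, 0.0856]
ee_rot: [[0.022, 1.0, -0.002], [1.0, -0.022, -0.001], [-0.001, -0.002, -1.0]]
ft_force: [-1.2, -0.1, -0.3]
opening: 0.0942
grasp_force: 0.0
```

Request:
drive_tool(
  commands=[
    {"xyz":[0,0,0],"angular":[0,0,0],"fingers":0},
    {"xyz":[0,0,0],"angular":[0,0,0],"fingers":-1},
    {"xyz":[0,0,0],"angular":[0,0,0],"fingers":-1},
    {"xyz":[0,0,0],"angular":[0,0,0],"fingers":-1},
    {"xyz":[0,0,0],"angular":[0,0,0],"fingers":-1},
    {"xyz":[0,0,0],"angular":[0,0,0],"fingers":-1},
    {"xyz":[0,0,0],"angular":[0,0,0],"fingers":-1},
    {"xyz":[0,0,0],"angular":[0,0,0],"fingers":-1},
  ],
  force=30,
)

```text
time: 15.65
tcp_pos: [0.4654, 0.2677, 0.0872]
ee_rot: [[0.021, 1.0, 0.001], [1.0, -0.021, 0.0], [0.0, 0.001, -1.0]]
ft_force: [0.3, -0.6, 0.6]
opening: 0.0471
grasp_force: 30.0
```

Request:
drive_tool(
  commands=[
    {"xyz":[0,0,0.04],"angular":[0,0,0],"fingers":-1},
    {"xyz":[0,0,0.13],"angular":[0,0,0],"fingers":-1},
    {"xyz":[0,0,0.25],"angular":[0,0,0],"fingers":-1},
    {"xyz":[0,0,0.39],"angular":[0,0,0],"fingers":-1},
    {"xyz":[0,0,0.53],"angular":[0,0,0],"fingers":-1},
    {"xyz":[0,0,0.66],"angular":[0,0,0],"fingers":-1},
    {"xyz":[0,0,0.76],"angular":[0,0,0],"fingers":-1},
    {"xyz":[0,0,0.8],"angular":[0,0,0],"fingers":-1},
  ],
)

```text
time: 16.45
tcp_pos: [0.4655, 0.2679, 0.2086]
ee_rot: [[0.021, 1.0, 0.002], [1.0, -0.021, 0.001], [0.001, 0.002, -1.0]]
ft_force: [-0.5, -0.9, -1.7]
opening: 0.0474
grasp_force: 30.0
```

Request:
drive_tool(
  commands=[
    {"xyz":[0.02,-0.03,0],"angular":[0,0,0],"fingers":-1},
    {"xyz":[0.06,-0.1,0],"angular":[0,0,0],"fingers":-1},
    {"xyz":[0.11,-0.2,0],"angular":[0,0,0],"fingers":-1},
    {"xyz":[0.17,-0.31,0],"angular":[0,0,0],"fingers":-1},
    {"xyz":[0.24,-0.43,0],"angular":[0,0,0],"fingers":-1},
    {"xyz":[0.31,-0.55,0],"angular":[0,0,0],"fingers":-1},
    {"xyz":[0.37,-0.67,0],"angular":[0,0,0],"fingers":-1},
    {"xyz":[0.44,-0.79,0],"angular":[0,0,0],"fingers":-1},
  ],
)

```text
time: 17.25
tcp_pos: [0.5308, 0.1472, 0.2055]
ee_rot: [[0.022, 1.0, -0.003], [1.0, -0.022, -0.001], [-0.001, -0.003, -1.0]]
ft_force: [0.2, -0.2, -2.1]
opening: 0.0475
grasp_force: 30.0
```

Request:
drive_tool(
  commands=[
    {"xyz":[0.07,-0.12,0],"angular":[0,0,0],"fingers":-1},
    {"xyz":[0.13,-0.24,0],"angular":[0,0,0],"fingers":-1},
    {"xyz":[0.2,-0.36,0],"angular":[0,0,0],"fingers":-1},
    {"xyz":[0.27,-0.48,0],"angular":[0,0,0],"fingers":-1},
    {"xyz":[0.34,-0.6,0],"angular":[0,0,0],"fingers":-1},
    {"xyz":[0.4,-0.72,0],"angular":[0,0,0],"fingers":-1},
    {"xyz":[0.46,-0.83,0],"angular":[0,0,0],"fingers":-1},
    {"xyz":[0.51,-0.93,0],"angular":[0,0,0],"fingers":-1},
  ],
)

```text
time: 18.05
tcp_pos: [0.6078, 0.0079, 0.2059]
ee_rot: [[0.022, 1.0, -0.002], [1.0, -0.022, -0.0], [-0.0, -0.002, -1.0]]
ft_force: [-0.4, 0.3, -1.7]
opening: 0.0473
grasp_force: 30.0
```

Request:
drive_tool(
  commands=[
    {"xyz":[0.06,-0.1,0],"angular":[0,0,0],"fingers":-1},
    {"xyz":[0.12,-0.2,0],"angular":[0,0,0],"fingers":-1},
    {"xyz":[0.18,-0.3,0],"angular":[0,0,0],"fingers":-1},
    {"xyz":[0.23,-0.39,0],"angular":[0,0,0],"fingers":-1},
    {"xyz":[0.27,-0.46,0],"angular":[0,0,0],"fingers":-1},
    {"xyz":[0.3,-0.52,0],"angular":[0,0,0],"fingers":-1},
    {"xyz":[0.32,-0.555,0],"angular":[0,0,0],"fingers":-1},
    {"xyz":[0.32,-0.555,0],"angular":[0,0,0],"fingers":-1},
  ],
)

```text
time: 18.85
tcp_pos: [0.6559, -0.0742, 0.2068]
ee_rot: [[0.022, 1.0, 0.0], [1.0, -0.022, 0.0], [0.0, 0.0, -1.0]]
ft_force: [-0.6, 0.5, -2.3]
opening: 0.0473
grasp_force: 30.0
```

```bash
python3 look.py w5; python3 - <<'E'
from h import *
import json
p=json.load(open("w5.json"));s=monitor.get_state();x,y,z=s["tcp_pos"]
print(s["opening"],"knob, foot",proj(p,[[x,y,z-.0872+.129],[x,y,z-.0872]]).round(1),"well3,2,1",proj(p,[[.6562,-.0735,.028],[.6548,.0085,.028],[.6534,.0905,.028]]).round(1))
im=cv2.imread("pics/w5.png");cv2.imwrite("pics/w5b.png",cv2.resize(im[0:280,160:360],None,fx=2.1,fy=2.1,interpolation=cv2.INTER_CUBIC))
E
```

```text
18.85 [ 0.65591638 -0.07416101  0.20684916] [0.0220504  0.99975686]
0.04718747474784315 knob, foot [[253.8 249.5]
 [254.4 189.7]] well3,2,1 [[255.1 172.1]
 [252.6 108.2]
 [249.8  38.6]]
```

View pics/w5b.png

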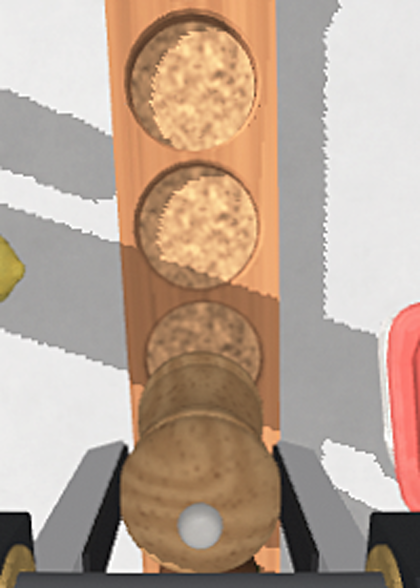

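The knob is at (255,250.5), close to the prediction. The rims of wells 1 and 2 are centred at (251.4,39) and (253.8,107), within about 1.5 px of the model. I'll lower into well 3.

Request:
drive_tool(
  commands=[
    {"xyz":[0.007,0.004,-0.08],"angular":[0,0,0],"fingers":-1},
    {"xyz":[0.007,0.004,-0.2],"angular":[0,0,0],"fingers":-1},
    {"xyz":[0.007,0.004,-0.32],"angular":[0,0,0],"fingers":-1},
    {"xyz":[0.007,0.004,-0.44],"angular":[0,0,0],"fingers":-1},
    {"xyz":[0.007,0.004,-0.54],"angular":[0,0,0],"fingers":-1},
    {"xyz":[0.007,0.004,-0.61],"angular":[0,0,0],"fingers":-1},
    {"xyz":[0.007,0.004,-0.66],"angular":[0,0,0],"fingers":-1},
    {"xyz":[0.007,0.004,-0.67],"angular":[0,0,0],"fingers":-1},
  ],
)

```text
time: 19.7
tcp_pos: [0.6561, -0.0726, 0.1055]
ee_rot: [[0.021, 1.0, -0.001], [1.0, -0.021, 0.0], [0.0, -0.002, -1.0]]
ft_force: [-0.4, 0.3, -1.3]
opening: 0.0471
grasp_force: 30.0
```

Request:
drive_tool(
  commands=[
    {"xyz":[0,0,-0.004],"angular":[0,0,0],"fingers":-1},
    {"xyz":[0,0,-0.008],"angular":[0,0,0],"fingers":-1},
    {"xyz":[0,0,-0.012],"angular":[0,0,0],"fingers":-1},
    {"xyz":[0,0,-0.016],"angular":[0,0,0],"fingers":-1},
    {"xyz":[0,0,-0.018],"angular":[0,0,0],"fingers":-1},
    {"xyz":[0,0,-0.018],"angular":[0,0,0],"fingers":-1},
    {"xyz":[0,0,-0.018],"angular":[0,0,0],"fingers":-1},
    {"xyz":[0,0,-0.018],"angular":[0,0,0],"fingers":-1},
  ],
)

```text
time: 20.5
tcp_pos: [0.6567, -0.073, 0.1038]
ee_rot: [[0.022, 1.0, 0.0], [1.0, -0.022, -0.0], [-0.0, 0.0, -1.0]]
ft_force: [0.4, -0.3, -1.4]
opening: 0.0473
grasp_force: 30.0
```

Request:
drive_tool(
  commands=[
    {"xyz":[0,0,-0.003],"angular":[0,0,0],"fingers":-1},
    {"xyz":[0,0,-0.006],"angular":[0,0,0],"fingers":-1},
    {"xyz":[0,0,-0.008],"angular":[0,0,0],"fingers":-1},
    {"xyz":[0,0,-0.008],"angular":[0,0,0],"fingers":-1},
    {"xyz":[0,0,-0.008],"angular":[0,0,0],"fingers":-1},
    {"xyz":[0,0,-0.008],"angular":[0,0,0],"fingers":-1},
    {"xyz":[0,0,-0.008],"angular":[0,0,0],"fingers":-1},
    {"xyz":[0,0,-0.008],"angular":[0,0,0],"fingers":-1},
  ],
)

```text
time: 21.3
tcp_pos: [0.6569, -0.073, 0.1033]
ee_rot: [[0.022, 1.0, 0.001], [1.0, -0.022, -0.0], [-0.0, 0.001, -1.0]]
ft_force: [-1.5, 0.4, 6.0]
opening: 0.0473
grasp_force: 30.0
```

It's seated (6 N). I'll release, lift, and go to the spice jar.

Request:
drive_tool(
  commands=[
    {"xyz":[0,0,0],"angular":[0,0,0],"fingers":-0.2},
    {"xyz":[0,0,0],"angular":[0,0,0],"fingers":0.1},
    {"xyz":[0,0,0],"angular":[0,0,0],"fingers":0.5},
    {"xyz":[0,0,0],"angular":[0,0,0],"fingers":1},
    {"xyz":[0,0,0],"angular":[0,0,0],"fingers":1},
    {"xyz":[0,0,0],"angular":[0,0,0],"fingers":1},
    {"xyz":[0,0,0],"angular":[0,0,0],"fingers":1},
    {"xyz":[0,0,0],"angular":[0,0,0],"fingers":1},
  ],
)

```text
time: 22.1
tcp_pos: [0.6567, -0.073, 0.1025]
ee_rot: [[0.022, 1.0, 0.0], [1.0, -0.022, -0.0], [-0.0, 0.0, -1.0]]
ft_force: [0.9, -0.1, 1.8]
opening: 0.0932
grasp_force: 0.0
```

Request:
drive_tool(
  commands=[
    {"xyz":[0,0,0.06],"angular":[0,0,0],"fingers":1},
    {"xyz":[0,0,0.15],"angular":[0,0,0],"fingers":1},
    {"xyz":[0,0,0.3],"angular":[0,0,0],"fingers":1},
    {"xyz":[0,0,0.45],"angular":[0,0,0],"fingers":1},
    {"xyz":[0,0,0.6],"angular":[0,0,0],"fingers":1},
    {"xyz":[0,0,0.75],"angular":[0,0,0],"fingers":1},
    {"xyz":[0,0,0.9],"angular":[0,0,0],"fingers":1},
    {"xyz":[0,0,0.9],"angular":[0,0,0],"fingers":1},
  ],
)

```text
time: 22.9
tcp_pos: [0.6588, -0.0734, 0.2428]
ee_rot: [[0.021, 1.0, 0.009], [1.0, -0.021, -0.002], [-0.002, 0.009, -1.0]]
ft_force: [-0.2, -0.1, -0.7]
opening: 0.0939
grasp_force: 0.0
```

Request:
drive_tool(
  commands=[
    {"xyz":[-0.1,0.1,0],"angular":[0,0,0],"fingers":1},
    {"xyz":[-0.25,0.22,0],"angular":[0,0,0],"fingers":1},
    {"xyz":[-0.4,0.36,0],"angular":[0,0,0],"fingers":1},
    {"xyz":[-0.55,0.5,0],"angular":[0,0,0],"fingers":1},
    {"xyz":[-0.7,0.64,0],"angular":[0,0,0],"fingers":1},
    {"xyz":[-0.85,0.78,0],"angular":[0,0,0],"fingers":1},
    {"xyz":[-0.95,0.9,0],"angular":[0,0,0],"fingers":1},
    {"xyz":[-1,1,0],"angular":[0,0,0],"fingers":1},
  ],
)

```text
time: 23.7
tcp_pos: [0.5048, 0.078, 0.2374]
ee_rot: [[0.021, 1.0, -0.001], [1.0, -0.021, 0.0], [0.0, -0.001, -1.0]]
ft_force: [0.7, 0.8, 0.8]
opening: 0.0936
grasp_force: 0.0
```

Request:
drive_tool(
  commands=[
    {"xyz":[-0.1,0.06,0],"angular":[0,0,0],"fingers":1},
    {"xyz":[-0.2,0.12,0],"angular":[0,0,0],"fingers":1},
    {"xyz":[-0.3,0.2,0],"angular":[0,0,0],"fingers":1},
    {"xyz":[-0.31,0.2,0],"angular":[0,0,0],"fingers":1},
    {"xyz":[-0.31,0.2,0],"angular":[0,0,0],"fingers":1},
    {"xyz":[-0.31,0.2,0],"angular":[0,0,0],"fingers":1},
    {"xyz":[-0.31,0.2,0],"angular":[0,0,0],"fingers":1},
    {"xyz":[-0.31,0.2,0],"angular":[0,0,0],"fingers":1},
  ],
)

```text
time: 24.5
tcp_pos: [0.4607, 0.1066, 0.2374]
ee_rot: [[0.022, 1.0, 0.0], [1.0, -0.022, -0.0], [-0.0, 0.0, -1.0]]
ft_force: [0.1, -0.4, -0.3]
opening: 0.094
grasp_force: 0.0
```

```bash
python3 look.py w6; cat > red.py <<'E'
from h import *
import json,sys
n,x,y,z=sys.argv[1],*map(float,sys.argv[2:5])
p=json.load(open(n+".json"));im=cv2.imread("pics/"+n+".png");g=cv2.cvtColor(im,cv2.COLOR_BGR2HSV)
u,v=proj(p,[x,y,z])[0].astype(int);print("pred",u,v)
m=cv2.inRange(g,(0,110,60),(6,255,255))|cv2.inRange(g,(172,110,60),(180,255,255));q=np.zeros_like(m);q[v-32:v+32,u-32:u+32]=m[v-32:v+32,u-32:u+32]
for c in cv2.findContours(q,cv2.RETR_EXTERNAL,cv2.CHAIN_APPROX_NONE)[0]:
    if cv2.contourArea(c)>80:
        b=cv2.boundingRect(c);a=cv2.minEnclosingCircle(c);print(b,a,onz(p,a[0],z).round(4))
        r=b[2]/2; print("top-disc",onz(p,(b[0]+r-.5,b[1]+b[3]-r-.5),z).round(4))
E
python3 red.py w6 .460 .1065 .106
```

```text
24.5 [0.46069572 0.10664648 0.23744472] [0.02218933 0.99975377]
pred 254 180
(237, 160, 37, 40) ((254.58209228515625, 179.49253845214844), 19.866802215576172) [0.4604 0.1079 0.106 ]
top-disc [0.4609 0.1061 0.106 ]
```

Request:
drive_tool(
  commands=[
    {"xyz":[0,0,-0.08],"angular":[0,0,0],"fingers":1},
    {"xyz":[0,0,-0.2],"angular":[0,0,0],"fingers":1},
    {"xyz":[0,0,-0.32],"angular":[0,0,0],"fingers":1},
    {"xyz":[0,0,-0.44],"angular":[0,0,0],"fingers":1},
    {"xyz":[0,0,-0.56],"angular":[0,0,0],"fingers":1},
    {"xyz":[0,0,-0.68],"angular":[0,0,0],"fingers":1},
    {"xyz":[0,0,-0.8],"angular":[0,0,0],"fingers":1},
    {"xyz":[0,0,-0.9],"angular":[0,0,0],"fingers":1},
  ],
)

```text
time: 25.35
tcp_pos: [0.4593, 0.1068, 0.1008]
ee_rot: [[0.022, 1.0, -0.002], [1.0, -0.022, -0.0], [-0.0, -0.002, -1.0]]
ft_force: [-1.0, -0.0, -0.2]
opening: 0.0939
grasp_force: 0.0
```

Request:
drive_tool(
  commands=[
    {"xyz":[0,0,-0.12],"angular":[0,0,0],"fingers":1},
    {"xyz":[0,0,-0.24],"angular":[0,0,0],"fingers":1},
    {"xyz":[0,0,-0.34],"angular":[0,0,0],"fingers":1},
    {"xyz":[0,0,-0.41],"angular":[0,0,0],"fingers":1},
    {"xyz":[0,0,-0.41],"angular":[0,0,0],"fingers":1},
    {"xyz":[0,0,-0.41],"angular":[0,0,0],"fingers":0.5},
    {"xyz":[0,0,-0.41],"angular":[0,0,0],"fingers":0},
    {"xyz":[0,0,-0.41],"angular":[0,0,0],"fingers":-1},
  ],
  force=25,
)

```text
time: 26.15
tcp_pos: [0.4608, 0.1071, 0.0418]
ee_rot: [[0.022, 1.0, 0.002], [1.0, -0.022, 0.0], [0.0, 0.002, -1.0]]
ft_force: [-0.3, -0.5, -0.4]
opening: 0.0734
grasp_force: 0.0
```

Request:
drive_tool(
  commands=[
    {"xyz":[0,0,0],"angular":[0,0,0],"fingers":-1},
    {"xyz":[0,0,0],"angular":[0,0,0],"fingers":-1},
    {"xyz":[0,0,0],"angular":[0,0,0],"fingers":-1},
    {"xyz":[0,0,0],"angular":[0,0,0],"fingers":-1},
    {"xyz":[0,0,0],"angular":[0,0,0],"fingers":-1},
    {"xyz":[0,0,0],"angular":[0,0,0],"fingers":-1},
    {"xyz":[0,0,0],"angular":[0,0,0],"fingers":-1},
    {"xyz":[0,0,0],"angular":[0,0,0],"fingers":-1},
  ],
)

```text
time: 26.95
tcp_pos: [0.4603, 0.107, 0.0412]
ee_rot: [[0.021, 1.0, 0.0], [1.0, -0.021, 0.0], [0.0, 0.0, -1.0]]
ft_force: [1.4, 0.2, 2.6]
opening: 0.0441
grasp_force: 25.0
```

Request:
drive_tool(
  commands=[
    {"xyz":[0,0,0.03],"angular":[0,0,0],"fingers":-1},
    {"xyz":[0,0,0.1],"angular":[0,0,0],"fingers":-1},
    {"xyz":[0,0,0.18],"angular":[0,0,0],"fingers":-1},
    {"xyz":[0,0,0.27],"angular":[0,0,0],"fingers":-1},
    {"xyz":[0,0,0.36],"angular":[0,0,0],"fingers":-1},
    {"xyz":[0,0,0.44],"angular":[0,0,0],"fingers":-1},
    {"xyz":[0,0,0.5],"angular":[0,0,0],"fingers":-1},
    {"xyz":[0,0,0.53],"angular":[0,0,0],"fingers":-1},
  ],
)

```text
time: 27.75
tcp_pos: [0.4606, 0.1071, 0.1218]
ee_rot: [[0.022, 1.0, 0.002], [1.0, -0.022, 0.0], [0.0, 0.002, -1.0]]
ft_force: [1.3, -0.8, -0.9]
opening: 0.0444
grasp_force: 25.0
```

Request:
drive_tool(
  commands=[
    {"xyz":[0.03,-0.02,0],"angular":[0,0,0],"fingers":-1},
    {"xyz":[0.1,-0.05,0],"angular":[0,0,0],"fingers":-1},
    {"xyz":[0.18,-0.09,0],"angular":[0,0,0],"fingers":-1},
    {"xyz":[0.28,-0.14,0],"angular":[0,0,0],"fingers":-1},
    {"xyz":[0.38,-0.19,0],"angular":[0,0,0],"fingers":-1},
    {"xyz":[0.48,-0.24,0],"angular":[0,0,0],"fingers":-1},
    {"xyz":[0.58,-0.29,0],"angular":[0,0,0],"fingers":-1},
    {"xyz":[0.68,-0.34,0],"angular":[0,0,0],"fingers":-1},
  ],
)

```text
time: 28.55
tcp_pos: [0.5637, 0.0551, 0.1203]
ee_rot: [[0.022, 1.0, -0.0], [1.0, -0.022, -0.0], [-0.0, -0.0, -1.0]]
ft_force: [0.3, 1.1, -0.3]
opening: 0.0442
grasp_force: 25.0
```

Request:
drive_tool(
  commands=[
    {"xyz":[0.1,-0.05,0],"angular":[0,0,0],"fingers":-1},
    {"xyz":[0.2,-0.1,0],"angular":[0,0,0],"fingers":-1},
    {"xyz":[0.3,-0.15,0],"angular":[0,0,0],"fingers":-1},
    {"xyz":[0.4,-0.2,0],"angular":[0,0,0],"fingers":-1},
    {"xyz":[0.49,-0.24,0],"angular":[0,0,0],"fingers":-1},
    {"xyz":[0.56,-0.28,0],"angular":[0,0,0],"fingers":-1},
    {"xyz":[0.61,-0.31,0],"angular":[0,0,0],"fingers":-1},
    {"xyz":[0.62,-0.315,0],"angular":[0,0,0],"fingers":-1},
  ],
)

```text
time: 29.35
tcp_pos: [0.6561, 0.008, 0.1202]
ee_rot: [[0.022, 1.0, 0.0], [1.0, -0.022, -0.0], [-0.0, 0.0, -1.0]]
ft_force: [-0.1, 0.4, -1.4]
opening: 0.0439
grasp_force: 25.0
```

```bash
python3 look.py w7 s; python3 - <<'E'
from h import *
import json
p=json.load(open("w7.json"));s=monitor.get_state();x,y,z=s["tcp_pos"]
print(s["opening"],"cap, foot",proj(p,[[x,y,z-.0412+.106],[x,y,z-.0412]]).round(1),"well2,1",proj(p,[[.656,.0085,.028],[.655,.0905,.028]]).round(1))
E
```

```text
29.35 [0.65609321 0.0079775  0.12022436] [0.0221457  0.99975474]
0.044190226213756276 cap, foot [[252.  272.1]
 [253.4 203.6]] well2,1 [[254.7 188.5]
 [251.7 105.2]]
```

View pics/w7_c.png

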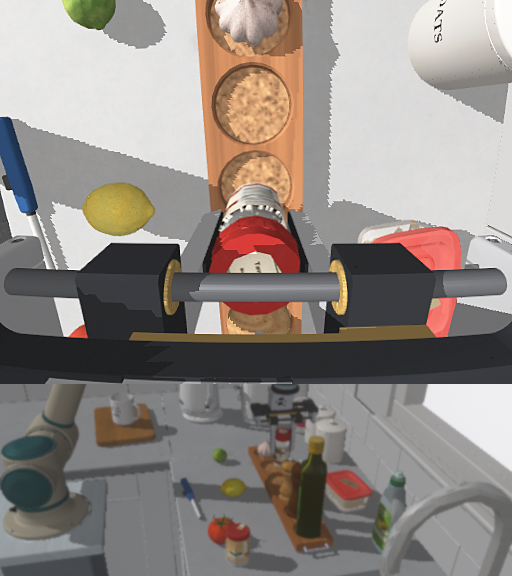

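The jar hangs upright over well 2: cap at u≈256, foot at u≈254, rim at u≈255. The mills stand behind it. I'll lower it.

Request:
drive_tool(
  commands=[
    {"xyz":[0,0,-0.05],"angular":[0,0,0],"fingers":-1},
    {"xyz":[0,0,-0.12],"angular":[0,0,0],"fingers":-1},
    {"xyz":[0,0,-0.2],"angular":[0,0,0],"fingers":-1},
    {"xyz":[0,0,-0.28],"angular":[0,0,0],"fingers":-1},
    {"xyz":[0,0,-0.34],"angular":[0,0,0],"fingers":-1},
    {"xyz":[0,0,-0.38],"angular":[0,0,0],"fingers":-1},
    {"xyz":[0,0,-0.405],"angular":[0,0,0],"fingers":-1},
    {"xyz":[0,0,-0.405],"angular":[0,0,0],"fingers":-1},
  ],
)

```text
time: 30.25
tcp_pos: [0.6549, 0.0088, 0.0592]
ee_rot: [[0.022, 1.0, -0.001], [1.0, -0.022, 0.0], [0.0, -0.001, -1.0]]
ft_force: [0.2, 0.3, -1.3]
opening: 0.0443
grasp_force: 25.0
```

Request:
drive_tool(
  commands=[
    {"xyz":[0,0,-0.003],"angular":[0,0,0],"fingers":-1},
    {"xyz":[0,0,-0.006],"angular":[0,0,0],"fingers":-1},
    {"xyz":[0,0,-0.01],"angular":[0,0,0],"fingers":-1},
    {"xyz":[0,0,-0.013],"angular":[0,0,0],"fingers":-1},
    {"xyz":[0,0,-0.013],"angular":[0,0,0],"fingers":-1},
    {"xyz":[0,0,-0.013],"angular":[0,0,0],"fingers":-1},
    {"xyz":[0,0,-0.013],"angular":[0,0,0],"fingers":-1},
    {"xyz":[0,0,-0.013],"angular":[0,0,0],"fingers":-1},
  ],
)

```text
time: 31.05
tcp_pos: [0.6552, 0.0087, 0.0579]
ee_rot: [[0.022, 1.0, 0.0], [1.0, -0.022, -0.0], [-0.0, 0.0, -1.0]]
ft_force: [-0.8, -0.7, -1.1]
opening: 0.0445
grasp_force: 25.0
```

Request:
drive_tool(
  commands=[
    {"xyz":[0,0,-0.003],"angular":[0,0,0],"fingers":-1},
    {"xyz":[0,0,-0.006],"angular":[0,0,0],"fingers":-1},
    {"xyz":[0,0,-0.009],"angular":[0,0,0],"fingers":-1},
    {"xyz":[0,0,-0.009],"angular":[0,0,0],"fingers":-1},
    {"xyz":[0,0,-0.009],"angular":[0,0,0],"fingers":-1},
    {"xyz":[0,0,-0.009],"angular":[0,0,0],"fingers":-1},
    {"xyz":[0,0,-0.009],"angular":[0,0,0],"fingers":-1},
    {"xyz":[0,0,-0.009],"angular":[0,0,0],"fingers":-1},
  ],
)

```text
time: 31.85
tcp_pos: [0.6553, 0.0088, 0.0573]
ee_rot: [[0.022, 1.0, 0.001], [1.0, -0.022, -0.0], [-0.0, 0.001, -1.0]]
ft_force: [-2.0, 0.2, 5.2]
opening: 0.0443
grasp_force: 25.0
```

Request:
drive_tool(
  commands=[
    {"xyz":[0,0,0],"angular":[0,0,0],"fingers":-0.3},
    {"xyz":[0,0,0],"angular":[0,0,0],"fingers":0},
    {"xyz":[0,0,0],"angular":[0,0,0],"fingers":0.5},
    {"xyz":[0,0,0],"angular":[0,0,0],"fingers":1},
    {"xyz":[0,0,0],"angular":[0,0,0],"fingers":1},
    {"xyz":[0,0,0],"angular":[0,0,0],"fingers":1},
    {"xyz":[0,0,0],"angular":[0,0,0],"fingers":1},
    {"xyz":[0,0,0],"angular":[0,0,0],"fingers":1},
  ],
)

```text
time: 32.65
tcp_pos: [0.6552, 0.0088, 0.0565]
ee_rot: [[0.022, 1.0, 0.0], [1.0, -0.022, -0.0], [-0.0, 0.0, -1.0]]
ft_force: [-0.7, -0.5, -0.8]
opening: 0.0909
grasp_force: 0.0
```

Request:
drive_tool(
  commands=[
    {"xyz":[0,0,0.06],"angular":[0,0,0],"fingers":1},
    {"xyz":[0,0,0.15],"angular":[0,0,0],"fingers":1},
    {"xyz":[0,0,0.3],"angular":[0,0,0],"fingers":1},
    {"xyz":[0,0,0.45],"angular":[0,0,0],"fingers":1},
    {"xyz":[0,0,0.6],"angular":[0,0,0],"fingers":1},
    {"xyz":[0,0,0.75],"angular":[0,0,0],"fingers":1},
    {"xyz":[0,0,0.9],"angular":[0,0,0],"fingers":1},
    {"xyz":[0,0,1],"angular":[0,0,0],"fingers":1},
  ],
)

```text
time: 33.45
tcp_pos: [0.6561, 0.0087, 0.2102]
ee_rot: [[0.021, 1.0, 0.005], [1.0, -0.021, -0.0], [-0.0, 0.005, -1.0]]
ft_force: [0.5, -0.0, 0.4]
opening: 0.0943
grasp_force: 0.0
```

Request:
drive_tool(
  commands=[
    {"xyz":[-0.08,0,0.1],"angular":[0,0,0],"fingers":1},
    {"xyz":[-0.2,-0.05,0.2],"angular":[0,0,0],"fingers":1},
    {"xyz":[-0.35,-0.15,0.3],"angular":[0,0,0],"fingers":1},
    {"xyz":[-0.5,-0.3,0.3],"angular":[0,0,0],"fingers":1},
    {"xyz":[-0.65,-0.45,0.3],"angular":[0,0,0],"fingers":1},
    {"xyz":[-0.8,-0.6,0.3],"angular":[0,0,0],"fingers":1},
    {"xyz":[-0.95,-0.8,0.3],"angular":[0,0,0],"fingers":1},
    {"xyz":[-1,-1,0.3],"angular":[0,0,0],"fingers":1},
  ],
)

```text
time: 34.25
tcp_pos: [0.502, -0.1413, 0.2529]
ee_rot: [[0.021, 1.0, -0.0], [1.0, -0.021, -0.0], [-0.0, -0.0, -1.0]]
ft_force: [-0.4, -1.2, 0.8]
opening: 0.0936
grasp_force: 0.0
```

Request:
drive_tool(
  commands=[
    {"xyz":[-0.05,-0.15,0],"angular":[0,0,0],"fingers":1},
    {"xyz":[-0.1,-0.3,0],"angular":[0,0,0],"fingers":1},
    {"xyz":[-0.15,-0.45,0],"angular":[0,0,0],"fingers":1},
    {"xyz":[-0.2,-0.6,0],"angular":[0,0,0],"fingers":1},
    {"xyz":[-0.24,-0.75,0],"angular":[0,0,0],"fingers":1},
    {"xyz":[-0.24,-0.85,0],"angular":[0,0,0],"fingers":1},
    {"xyz":[-0.24,-0.9,0],"angular":[0,0,0],"fingers":1},
    {"xyz":[-0.24,-0.9,0],"angular":[0,0,0],"fingers":1},
  ],
)

```text
time: 35.05
tcp_pos: [0.4692, -0.2766, 0.2517]
ee_rot: [[0.022, 1.0, 0.0], [1.0, -0.022, 0.0], [0.0, 0.0, -1.0]]
ft_force: [0.1, -0.0, 0.3]
opening: 0.0941
grasp_force: 0.0
```

```bash
python3 look.py w8 s; python3 red.py w8 .469 -.275 .086
```

```text
35.05 [ 0.46920269 -0.27658339  0.25169656] [0.02238868 0.99974932]
pred 254 173
(235, 154, 43, 43) ((256.0, 174.5), 21.639184951782227) [ 0.4707 -0.2765  0.086 ]
top-disc [ 0.4707 -0.2771  0.086 ]
```

View pics/w8_c.png

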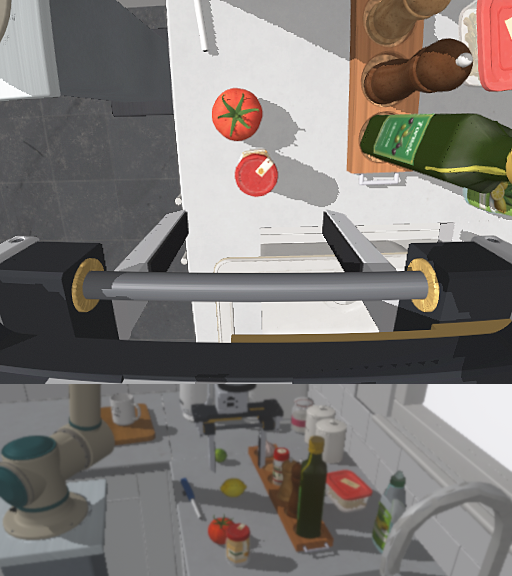

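The wrist view shows the honey lid at (256,174.5), which puts the jar at (0.4707, −0.2768), with the tomato clear at (237,113). Both mills and the spice jar stand in the rack. I'll descend and grip.

Request:
drive_tool(
  commands=[
    {"xyz":[0.01,0,-0.08],"angular":[0,0,0],"fingers":1},
    {"xyz":[0.01,0,-0.2],"angular":[0,0,0],"fingers":1},
    {"xyz":[0.01,0,-0.32],"angular":[0,0,0],"fingers":1},
    {"xyz":[0.01,0,-0.44],"angular":[0,0,0],"fingers":1},
    {"xyz":[0.01,0,-0.56],"angular":[0,0,0],"fingers":1},
    {"xyz":[0.01,0,-0.68],"angular":[0,0,0],"fingers":1},
    {"xyz":[0.01,0,-0.8],"angular":[0,0,0],"fingers":1},
    {"xyz":[0.01,0,-0.9],"angular":[0,0,0],"fingers":1},
  ],
)

```text
time: 35.95
tcp_pos: [0.4703, -0.2747, 0.1147]
ee_rot: [[0.02, 1.0, -0.001], [1.0, -0.02, 0.001], [0.001, -0.001, -1.0]]
ft_force: [-0.8, -0.6, -0.4]
opening: 0.0938
grasp_force: 0.0
```

Request:
drive_tool(
  commands=[
    {"xyz":[0,0,-0.12],"angular":[0,0,0],"fingers":1},
    {"xyz":[0,0,-0.24],"angular":[0,0,0],"fingers":1},
    {"xyz":[0,0,-0.36],"angular":[0,0,0],"fingers":1},
    {"xyz":[0,0,-0.48],"angular":[0,0,0],"fingers":1},
    {"xyz":[0,0,-0.55],"angular":[0,0,0],"fingers":1},
    {"xyz":[0,0,-0.56],"angular":[0,0,0],"fingers":1},
    {"xyz":[0,0,-0.56],"angular":[0,0,0],"fingers":0.6},
    {"xyz":[0,0,-0.56],"angular":[0,0,0],"fingers":0.3},
  ],
  force=25,
)

```text
time: 36.75
tcp_pos: [0.4713, -0.2765, 0.0332]
ee_rot: [[0.021, 1.0, 0.001], [1.0, -0.021, -0.001], [-0.001, 0.001, -1.0]]
ft_force: [-0.3, -0.3, -1.0]
opening: 0.0811
grasp_force: 0.0
```

Request:
drive_tool(
  commands=[
    {"xyz":[0,0,0],"angular":[0,0,0],"fingers":0},
    {"xyz":[0,0,0],"angular":[0,0,0],"fingers":-1},
    {"xyz":[0,0,0],"angular":[0,0,0],"fingers":-1},
    {"xyz":[0,0,0],"angular":[0,0,0],"fingers":-1},
    {"xyz":[0,0,0],"angular":[0,0,0],"fingers":-1},
    {"xyz":[0,0,0],"angular":[0,0,0],"fingers":-1},
    {"xyz":[0,0,0],"angular":[0,0,0],"fingers":-1},
    {"xyz":[0,0,0],"angular":[0,0,0],"fingers":-1},
  ],
)

```text
time: 37.55
tcp_pos: [0.4706, -0.2765, 0.0331]
ee_rot: [[0.022, 1.0, 0.0], [1.0, -0.022, -0.001], [-0.001, 0.0, -1.0]]
ft_force: [-1.9, 1.1, 6.1]
opening: 0.0605
grasp_force: 25.0
```

Request:
drive_tool(
  commands=[
    {"xyz":[0,0,0.03],"angular":[0,0,0],"fingers":-1},
    {"xyz":[0,0,0.1],"angular":[0,0,0],"fingers":-1},
    {"xyz":[0,0,0.2],"angular":[0,0,0],"fingers":-1},
    {"xyz":[0,0,0.32],"angular":[0,0,0],"fingers":-1},
    {"xyz":[0,0,0.44],"angular":[0,0,0],"fingers":-1},
    {"xyz":[0,0,0.55],"angular":[0,0,0],"fingers":-1},
    {"xyz":[0,0,0.64],"angular":[0,0,0],"fingers":-1},
    {"xyz":[0,0,0.68],"angular":[0,0,0],"fingers":-1},
  ],
)

```text
time: 38.35
tcp_pos: [0.4713, -0.2765, 0.136]
ee_rot: [[0.021, 1.0, 0.002], [1.0, -0.021, -0.001], [-0.001, 0.002, -1.0]]
ft_force: [-0.3, -0.7, -3.7]
opening: 0.06
grasp_force: 25.0
```

Request:
drive_tool(
  commands=[
    {"xyz":[0,0.04,0],"angular":[0,0,0],"fingers":-1},
    {"xyz":[0.01,0.12,0],"angular":[0,0,0],"fingers":-1},
    {"xyz":[0.02,0.22,0],"angular":[0,0,0],"fingers":-1},
    {"xyz":[0.04,0.34,0],"angular":[0,0,0],"fingers":-1},
    {"xyz":[0.06,0.46,0],"angular":[0,0,0],"fingers":-1},
    {"xyz":[0.08,0.59,0],"angular":[0,0,0],"fingers":-1},
    {"xyz":[0.09,0.72,0],"angular":[0,0,0],"fingers":-1},
    {"xyz":[0.1,0.85,0],"angular":[0,0,0],"fingers":-1},
  ],
)

```text
time: 39.15
tcp_pos: [0.4849, -0.1462, 0.1337]
ee_rot: [[0.021, 1.0, -0.002], [1.0, -0.021, 0.001], [0.001, -0.002, -1.0]]
ft_force: [0.0, 0.2, -2.9]
opening: 0.0602
grasp_force: 25.0
```

Request:
drive_tool(
  commands=[
    {"xyz":[0.01,0.13,0],"angular":[0,0,0],"fingers":-1},
    {"xyz":[0.02,0.26,0],"angular":[0,0,0],"fingers":-1},
    {"xyz":[0.03,0.39,0],"angular":[0,0,0],"fingers":-1},
    {"xyz":[0.04,0.52,0],"angular":[0,0,0],"fingers":-1},
    {"xyz":[0.05,0.65,0],"angular":[0,0,0],"fingers":-1},
    {"xyz":[0.06,0.78,0],"angular":[0,0,0],"fingers":-1},
    {"xyz":[0.08,0.9,0],"angular":[0,0,0],"fingers":-1},
    {"xyz":[0.1,1,0],"angular":[0,0,0],"fingers":-1},
  ],
)

```text
time: 39.95
tcp_pos: [0.4994, 0.0037, 0.1338]
ee_rot: [[0.02, 1.0, -0.002], [1.0, -0.02, 0.001], [0.001, -0.002, -1.0]]
ft_force: [0.1, -0.3, -4.1]
opening: 0.0601
grasp_force: 25.0
```

Request:
drive_tool(
  commands=[
    {"xyz":[0.03,0.1,0],"angular":[0,0,0],"fingers":-1},
    {"xyz":[0.07,0.2,0],"angular":[0,0,0],"fingers":-1},
    {"xyz":[0.12,0.3,0],"angular":[0,0,0],"fingers":-1},
    {"xyz":[0.18,0.4,0],"angular":[0,0,0],"fingers":-1},
    {"xyz":[0.24,0.48,0],"angular":[0,0,0],"fingers":-1},
    {"xyz":[0.3,0.55,0],"angular":[0,0,0],"fingers":-1},
    {"xyz":[0.35,0.59,0],"angular":[0,0,0],"fingers":-1},
    {"xyz":[0.4,0.6,0],"angular":[0,0,0],"fingers":-1},
  ],
)

```text
time: 40.75
tcp_pos: [0.5612, 0.092, 0.1343]
ee_rot: [[0.021, 1.0, -0.0], [1.0, -0.021, -0.0], [-0.0, -0.0, -1.0]]
ft_force: [-0.2, -0.9, -3.2]
opening: 0.0604
grasp_force: 25.0
```

Request:
drive_tool(
  commands=[
    {"xyz":[0.06,0,0],"angular":[0,0,0],"fingers":-1},
    {"xyz":[0.14,0,0],"angular":[0,0,0],"fingers":-1},
    {"xyz":[0.24,0,0],"angular":[0,0,0],"fingers":-1},
    {"xyz":[0.34,0,0],"angular":[0,0,0],"fingers":-1},
    {"xyz":[0.44,0,0],"angular":[0,0,0],"fingers":-1},
    {"xyz":[0.53,0,0],"angular":[0,0,0],"fingers":-1},
    {"xyz":[0.6,0,0],"angular":[0,0,0],"fingers":-1},
    {"xyz":[0.63,0,0],"angular":[0,0,0],"fingers":-1},
  ],
)

```text
time: 41.55
tcp_pos: [0.6566, 0.0906, 0.1342]
ee_rot: [[0.022, 1.0, 0.001], [1.0, -0.022, -0.0], [-0.0, 0.001, -1.0]]
ft_force: [0.5, 0.2, -4.3]
opening: 0.0603
grasp_force: 25.0
```

```bash
python3 look.py w9 s; python3 - <<'E'
from h import *
import json
p=json.load(open("w9.json"));s=monitor.get_state();x,y,z=s["tcp_pos"]
print(s["opening"],s["ft_force"],"lid, foot",proj(p,[[x,y,z-.0331+.086],[x,y,z-.0331]]).round(1),"well1 c,l,r,top",proj(p,[[.655,.0905,.028],[.6175,.0905,.028],[.6925,.0905,.028],[.655,.128,.028]]).round(1))
E
```

```text
41.55 [0.65662189 0.09064296 0.13424641] [0.02236801 0.9997498 ]
0.060210035335801576 [-0.10041668 -0.28957083 -3.42338282] lid, foot [[252.7 260.2]
 [253.5 207.1]] well1 c,l,r,top [[253.2 185.9]
 [218.3 186.6]
 [288.3 185.1]
 [252.4 150.8]]
```

View pics/w9_c.png

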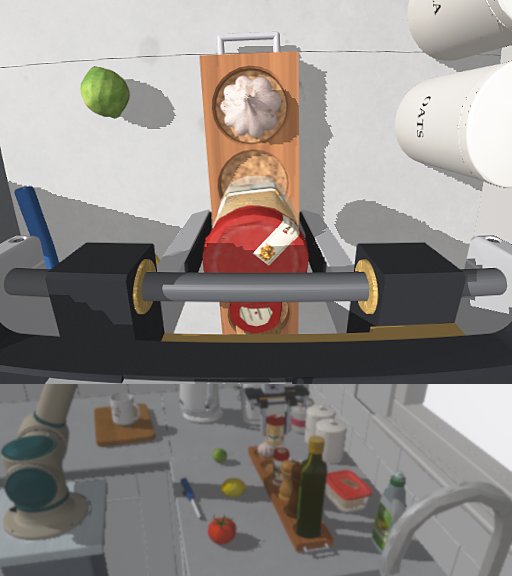

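The honey jar hangs upright over well 1: lid centre u≈255.5, rim centre about (254,186). The garlic is clear at (250,105). I'll lower it gently.

Request:
drive_tool(
  commands=[
    {"xyz":[-0.007,0.006,-0.06],"angular":[0,0,0],"fingers":-1},
    {"xyz":[-0.007,0.006,-0.15],"angular":[0,0,0],"fingers":-1},
    {"xyz":[-0.007,0.006,-0.25],"angular":[0,0,0],"fingers":-1},
    {"xyz":[-0.007,0.006,-0.35],"angular":[0,0,0],"fingers":-1},
    {"xyz":[-0.007,0.006,-0.43],"angular":[0,0,0],"fingers":-1},
    {"xyz":[-0.007,0.006,-0.49],"angular":[0,0,0],"fingers":-1},
    {"xyz":[-0.007,0.006,-0.53],"angular":[0,0,0],"fingers":-1},
    {"xyz":[-0.007,0.006,-0.545],"angular":[0,0,0],"fingers":-1},
  ],
)

```text
time: 42.45
tcp_pos: [0.6537, 0.0922, 0.052]
ee_rot: [[0.021, 1.0, -0.001], [1.0, -0.021, -0.0], [-0.0, -0.001, -1.0]]
ft_force: [0.2, -0.4, -2.9]
opening: 0.0601
grasp_force: 25.0
```

Request:
drive_tool(
  commands=[
    {"xyz":[0,0,-0.004],"angular":[0,0,0],"fingers":-1},
    {"xyz":[0,0,-0.008],"angular":[0,0,0],"fingers":-1},
    {"xyz":[0,0,-0.012],"angular":[0,0,0],"fingers":-1},
    {"xyz":[0,0,-0.014],"angular":[0,0,0],"fingers":-1},
    {"xyz":[0,0,-0.014],"angular":[0,0,0],"fingers":-1},
    {"xyz":[0,0,-0.014],"angular":[0,0,0],"fingers":-1},
    {"xyz":[0,0,-0.014],"angular":[0,0,0],"fingers":-1},
    {"xyz":[0,0,-0.014],"angular":[0,0,0],"fingers":-1},
  ],
)

```text
time: 43.25
tcp_pos: [0.6541, 0.0922, 0.0507]
ee_rot: [[0.021, 1.0, 0.0], [1.0, -0.021, -0.0], [-0.0, 0.0, -1.0]]
ft_force: [0.3, -0.5, -3.6]
opening: 0.0605
grasp_force: 25.0
```

Request:
drive_tool(
  commands=[
    {"xyz":[0.007,0,-0.003],"angular":[0,0,0],"fingers":-1},
    {"xyz":[0.007,0,-0.006],"angular":[0,0,0],"fingers":-1},
    {"xyz":[0.007,0,-0.009],"angular":[0,0,0],"fingers":-1},
    {"xyz":[0.007,0,-0.012],"angular":[0,0,0],"fingers":-1},
    {"xyz":[0.007,0,-0.013],"angular":[0,0,0],"fingers":-1},
    {"xyz":[0.007,0,-0.013],"angular":[0,0,0],"fingers":-1},
    {"xyz":[0.007,0,-0.013],"angular":[0,0,0],"fingers":-1},
    {"xyz":[0.007,0,-0.013],"angular":[0,0,0],"fingers":-1},
  ],
)

```text
time: 44.05
tcp_pos: [0.6552, 0.0922, 0.0492]
ee_rot: [[0.022, 1.0, 0.0], [1.0, -0.022, 0.0], [0.0, 0.0, -1.0]]
ft_force: [-1.8, 1.2, 1.4]
opening: 0.0601
grasp_force: 25.0
```

It's in contact at the expected height. I'll release and retreat.

Request:
drive_tool(
  commands=[
    {"xyz":[0,0,-0.003],"angular":[0,0,0],"fingers":-1},
    {"xyz":[0,0,-0.003],"angular":[0,0,0],"fingers":0.3},
    {"xyz":[0,0,-0.003],"angular":[0,0,0],"fingers":0.5},
    {"xyz":[0,0,-0.003],"angular":[0,0,0],"fingers":0.8},
    {"xyz":[0,0,-0.003],"angular":[0,0,0],"fingers":1},
    {"xyz":[0,0,-0.003],"angular":[0,0,0],"fingers":1},
    {"xyz":[0,0,-0.003],"angular":[0,0,0],"fingers":1},
    {"xyz":[0,0,-0.003],"angular":[0,0,0],"fingers":1},
  ],
)

```text
time: 44.85
tcp_pos: [0.6552, 0.0922, 0.0481]
ee_rot: [[0.022, 1.0, 0.0], [1.0, -0.022, -0.0], [-0.0, 0.0, -1.0]]
ft_force: [-0.6, -0.6, -0.2]
opening: 0.0939
grasp_force: 0.0
```

Request:
drive_tool(
  commands=[
    {"xyz":[0,0,0.06],"angular":[0,0,0],"fingers":1},
    {"xyz":[0,0,0.15],"angular":[0,0,0],"fingers":1},
    {"xyz":[0,0,0.3],"angular":[0,0,0],"fingers":1},
    {"xyz":[0,0,0.45],"angular":[0,0,0],"fingers":1},
    {"xyz":[0,0,0.6],"angular":[0,0,0],"fingers":1},
    {"xyz":[0,0,0.75],"angular":[0,0,0],"fingers":1},
    {"xyz":[0,0,0.9],"angular":[0,0,0],"fingers":1},
    {"xyz":[0,0,1],"angular":[0,0,0],"fingers":1},
  ],
)

```text
time: 45.65
tcp_pos: [0.6561, 0.0922, 0.202]
ee_rot: [[0.022, 1.0, 0.005], [1.0, -0.022, 0.0], [0.0, 0.004, -1.0]]
ft_force: [0.4, -0.3, -0.2]
opening: 0.0942
grasp_force: 0.0
```

Request:
drive_tool(
  commands=[
    {"xyz":[-0.1,0,0.1],"angular":[0,0,0],"fingers":1},
    {"xyz":[-0.25,0,0.25],"angular":[0,0,0],"fingers":1},
    {"xyz":[-0.4,-0.05,0.4],"angular":[0,0,0],"fingers":1},
    {"xyz":[-0.55,-0.15,0.5],"angular":[0,0,0],"fingers":1},
    {"xyz":[-0.7,-0.25,0.6],"angular":[0,0,0],"fingers":1},
    {"xyz":[-0.85,-0.35,0.7],"angular":[0,0,0],"fingers":1},
    {"xyz":[-1,-0.4,0.7],"angular":[0,0,0],"fingers":1},
    {"xyz":[-1,-0.4,0.7],"angular":[0,0,0],"fingers":1},
  ],
)

```text
time: 46.45
tcp_pos: [0.5017, 0.0317, 0.3053]
ee_rot: [[0.023, 1.0, 0.001], [1.0, -0.023, -0.0], [-0.0, 0.001, -1.0]]
ft_force: [0.8, -0.3, 0.1]
opening: 0.094
grasp_force: 0.0
```

```bash
python3 - <<'E'
from h import *
s=monitor.get_state();print(s["time"],s["tcp_pos"])
t=camera("top");d=camera("side");w=camera("wrist")
a=cv2.resize(t[120:270,140:390],(400,240),interpolation=cv2.INTER_CUBIC);b=cv2.resize(d[110:270,220:400],(400,356),interpolation=cv2.INTER_CUBIC)
c=cv2.resize(w[0:384,130:512][:384],(400,402))
L=np.vstack([a,b]);R=np.zeros_like(L);R[:402]=c
cv2.imwrite("pics/final.png",np.hstack([L,R])[:,:,::-1])
E
```

```text
46.45 [0.5017453  0.03167718 0.30529585]
```

View pics/final.png

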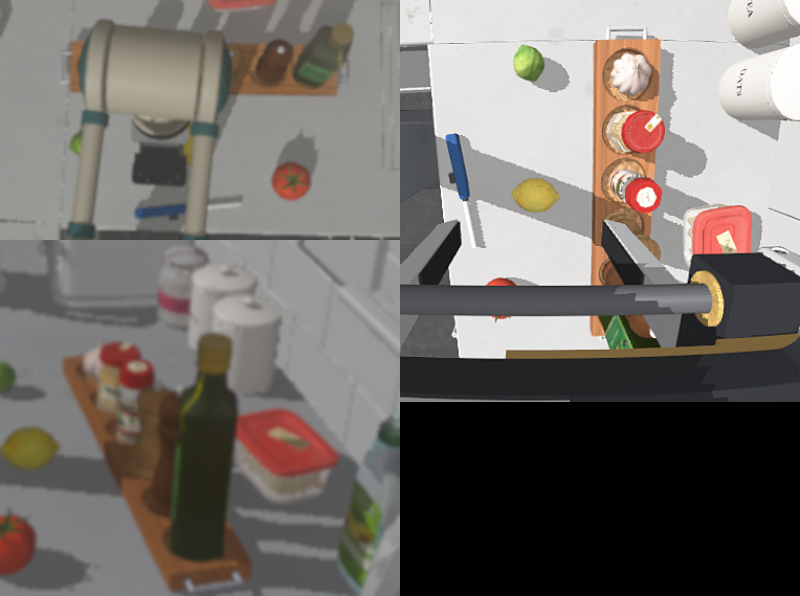

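The final pictures show all six items upright in their wells. The order is garlic, honey jar (wrist 638,132), spice jar (643,193), light mill, dark mill, oil bottle, and the robot is clear of everything. I'm handing in.

```bash
python3 -c "
from cell import ctrl
print(ctrl.job_done())"
```

```text
the job is handed in; nothing more can be done
None
```

The job is handed in at about 46 s of the 136 s allowed: the row steps down from the oil bottle through the dark mill, light mill, spice jar and honey jar to the garlic, all standing upright in the final pictures; no verdict came back.

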